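Clamp the axle bolt and stack its spacer, washer and bushing

TASK

Lock the upright bolt in the blue jig by pressing the jig's red ratchet lever right down to its stop at least twice, letting it spring fully back up after each press. Then thread the three loose parts onto the bolt in this order, each seated square on what is below it: the aluminium spacer tube, the dark thick washer, and last the brass bushing with its flange down. Leave the other tools and containers on the bench where they are.

Things in the scene. Friction and masses are not known exactly. Their poses are not given: they have to be found in the camera images.
- bolt_foot (a point): Foot of the jig's upright steel bolt, on its axis, on the flat dark round seat (68 mm across) where the first part lands; 30 mm above the table. The bolt is 20 mm in diameter and stands 88 mm above this point; its top 8 mm taper to 12 mm diameter. z is up along the bolt; +y points along the jig towards the lever.
- jig: Jig fixed to the bench; origin on the table under the bolt, axes as bolt_foot. Blue plate 110 mm (x) by 200 mm (y), 20 mm thick, reaching from y = -55 to +145 mm of the bolt. Lever housing: two blue cheeks at y = 69 to 115 mm, tops 82 mm above the table.
- lever_hinge (a point): Hinge of the ratchet lever on the jig: 92 mm from the bolt axis in the jig's +y, 62 mm above the table. The hinge axis is horizontal, along the jig's x. Axes as bolt_foot; fixed.
- lever_pad (a point): Centre of the top face of the lever's red square pad (44 x 44 mm); moves with the lever. At rest it lies 97 mm (jig's +y) from the hinge and 38 mm above it, 100 mm above the table, sloping up 16 degrees away from the hinge. At full stroke it lies 104 mm from the hinge and 3 mm below it (59 mm above the table), sloping 7 degrees down.
- lever (a joint): Angle of the red ratchet lever in rad: 0 at rest (up), 0.40 at its bottom stop. Pressed down at the pad from above; a spring returns it to 0. The force at the pad is about 2 N at first and 8 N at the stop.
- spacer_mid (a point): Centre (half-way up) of the loose aluminium spacer tube: 50 mm outer diameter, 60 mm tall, through hole 25 mm, about 0.2 kg. Stands upright on the table; z is its axis, up. Once it is seated, the bolt sticks out 28 mm above its top, so grip it close to the top to keep the gripper's palm off the bolt.
- washer_mid (a point): Centre (half-way up) of the loose dark steel thick washer: 62 mm outer diameter, 12 mm thick, through hole 25 mm, about 0.2 kg. Lies flat on the table; z is its axis, up.
- bushing_mid (a point): Centre (half-way up) of the loose brass flanged bushing: 32 mm tall, barrel 40 mm outer diameter, with a flange 64 mm in diameter and 8 mm thick at its bottom, through hole 25 mm, about 0.25 kg. Stands upright, flange down; z is its axis, up. On the finished stack the bolt ends inside it, 16 mm up.
- spacer: The spacer's body; origin at the centre of its underside.
- washer: The washer's body; origin at the centre of its underside.
- bushing: The bushing's body; origin at the centre of its underside (the flange).
- tape: Bystander: yellow tape roll, 84 mm across, 24 mm high, lying flat. Not part of the job, though it is a ring.
- jar: Bystander: amber jar with black cap, 66 mm across, 85 mm high.
- screwdriver: Bystander: orange-handled screwdriver, 200 mm long.
- wrench: Bystander: steel wrench, 190 mm long.
- hammer: Bystander: hammer, 280 mm long.

How it is judged:
On the way, in this order (a step that is already met when the one before it is completed fails the run):
1. lever pressed down to its stop once (value of joint lever above 0.34 rad), for 0.05 s.
2. lever back up (value of joint lever below 0.06 rad), for 0.05 s.
3. lever pressed down to its stop again (value of joint lever above 0.34 rad), for 0.05 s.
4. lever back up again (value of joint lever below 0.06 rad), for 0.05 s.
5. spacer seated on the bolt (horizontal distance between spacer_mid and bolt_foot below 0.005 m and z of spacer_mid in the frame of bolt_foot between 0.025 and 0.035 m and angle between spacer_mid's own z axis and vertical below 0.12 rad), for 0.1 s.
6. washer seated on the spacer (all of step 5 and horizontal distance between washer_mid and bolt_foot below 0.005 m and z of washer_mid in the frame of bolt_foot between 0.061 and 0.071 m and angle between washer_mid's own z axis and vertical below 0.12 rad), for 0.1 s.
7. bushing seated on the washer, flange down (all of step 6 and horizontal distance between bushing_mid and bolt_foot below 0.005 m and z of bushing_mid in the frame of bolt_foot between 0.083 and 0.093 m and angle between bushing_mid's own z axis and vertical below 0.12 rad), for 0.1 s.
At the end, for the whole second after the job is handed in: Spacer, washer and bushing (flange down) sit on the bolt in that order from the bottom, each within 5 mm of its seated height (centres 30, 66 and 88 mm above the seat), centred on the bolt within 5 mm, tilted less than 0.12 rad and at rest (under 20 mm/s); the lever is back up (under 0.06 rad) (all of step 7 and linear speed of each of spacer, washer, bushing below 0.02 m/s and value of joint lever below 0.06 rad); the robot touches nothing.
It fails at once if a bystander is moved more than 40 mm (distance of any of tape, jar, screwdriver, wrench, hammer from where it was at the start of the episode above 0.04 m).
It also fails if it takes over 72 s, if anything falls off the work surface, if the arm or the gripper's body presses on something with over 40 N, if the wrist force passes 120 N, or if a joint passes its speed limit or range.

ROBOT

A 6-joint arm with a two-finger parallel gripper is mounted at the origin on the work surface. World frame = base frame: x ahead of the robot, y to its left, z up, the work surface at z = 0. Lengths are in m, angles in rad, forces in N, time in s.
With the tool pointing down it reaches from about 0.425 to 0.95 m from the base axis. Payload 3.5 kg.
Tool frame: the origin (TCP) lies on the centre line of the jaws, within the pads' length; the fingertips stand 11 mm ahead of it and the grasp point (between the pads) lies 8 mm behind it; x points along the fingers, y is the direction in which the jaws open and shut, and the axes are right-handed (so a half turn about x gives the same grasp; the last joint's range is limited). The gripper opens to 85 mm and grips with 20 to 120 N. Pads are 22 mm wide; open, the fingers measure 114 mm over their backs; the gripper's body (76 mm by 85 mm) begins 54 mm behind the grasp point. The pads swing forward as they close: fully open they stand 13 mm farther back than shut.
Start: joints at [-1.296, 0.286, 1.577, -0, 1.279, -0.15], TCP at [0.278, -0.615, 0.242] pointing down, gripper open.
Joint ranges: [-2.77, 2.77], [-0.9, 2.22], [0.21, 2.48], [-1.53, 4.67], [0.24, 2.81], [-2.84, 2.84]. Speed limits (rad/s): [2.79, 2.79, 3.14, 3.14, 3.14, 3.14].

INTERFACE

Orientations are given as a unit quaternion [x, y, z, w].
In Python, from plant import ctrl gives the robot as it stands. The module is installed in compiled form; this text tells all that it offers.
- The arm moves only by the tool drive_tool, never from a script. Its argument "series" is a list of rows, each a list of 2 entries, a list of its own where there are three numbers: the shift along the tool's x, y, z in units of 50 mm (1.0 is 50 mm), then the turn, a rotation vector about the tool's x, y, z in degrees. A call has 1 to 5 rows; each row shifts and turns the pose as measured when the row begins, along the tool's axes as they then stand; what a row does not reach is not made up. A row lasts 1/10 s, in which the tool goes at most 50 mm and 8.59 degrees, less where a joint would pass 70% of its speed; a pose out of reach is approached as far as the arm can. A call is refused whole if a number of a shift passes 1 or a number of a turn 8.59, either way. A call with a gripper value outside its range is refused whole. "grip" is the gripper's target within -1 to 1 (fully open at 1, half-way at 0, shut at -1), set as the call begins (left out, the last holds). The fingers move at their own pace and stop on an object; "newtons" is the grip in N (left out, the last holds). Time passes only in rows, so rows that do not move let the fingers close. It gives the time, the measured TCP pose, the force and the opening at its end, in the units of the state.
- ctrl.get_state(): the state, without advancing time (a new reading comes with each control period).
- ctrl.read_camera(name): name is "side" or "top" or "wrist"; returns a dict with "img" (420x560x3 uint8, red, green, blue), "camera_matrix" (3x3 intrinsics, pixels), "k1" (the pictures are not rectified: a ray, as slopes to the right and down, at radius r is drawn at 1 + k1 r^2 times it, then the intrinsics apply), "R" (3x3) and "t" (3): a world point X has camera coordinates R X + t. Camera axes: x right, y down, z forward; pixel columns grow to the right and rows downward; lengths in m; the calibration is good to about 2 mm. A picture is of the moment at which its call begins. There is no depth.
- ctrl.sign_off(): hands the job in, once; it reports no verdict.
The state is a dict: "time": time; "qpos": joint angles; "dq": joint speeds; "joint_efforts": joint torques, N m; "eef_pos": TCP position; "tcp_rot": TCP orientation; "contact_force": force on the tool from outside, world axes, zero at the start; "wrist_torque": the same for the moment, N m; "opening": opening from 0.0 (shut) to 1.0 (fully open).
Only numpy, scipy, OpenCV 4.12 (cv2) and the standard library are available. Lean on these libraries where they do the work, as an engineer would, in place of code of your own. Each camera call takes 0.05 s, during which the arm holds its last target.

## Working session

There is one attempt and no reset: what is moved stays moved. The work goes in short steps, Python scripts to look and compute and a tool call to move; the robot and the scene stay as the last step left them, time stands still between calls to the robot, and variables do not carry over. Pictures are saved under pics/ and viewed, and the job is handed in when it is done.

Besides the shell and the picture viewer there is one more tool, called by a JSON object that holds its "api" and its "payload". drive_tool: Moves the arm, as the interface text tells. Its arguments: {"type":"object","properties":{"series":{"type":"array"},"grip":{"type":"number"},"newtons":{"type":"number"}},"required":["series"]}

```bash
mkdir -p pics; cat > h.py <<'E'
import numpy as np, cv2
from plant import ctrl
from scipy.spatial.transform import Rotation as Rn
def snap(name,fn):
    c=ctrl.read_camera(name); cv2.imwrite(f'pics/{fn}.png',c['img'][:,:,::-1])
    np.savez(f'pics/{fn}.npz',**{k:np.array(v) for k,v in c.items()})
    return c
def load(fn): 
    d=np.load(f'pics/{fn}.npz'); return {k:d[k] for k in d}
def ray(c,u,v):
    K=c['camera_matrix'];k1=float(c['k1'])
    x=(u-K[0,2])/K[0,0]; y=(v-K[1,2])/K[1,1]
    rd=np.hypot(x,y); r=rd
    for _ in range(50): r=rd/(1+k1*r*r)
    s=r/rd if rd>0 else 1
    d=np.array([x*s,y*s,1.]); R=c['R'];t=c['t']
    return -R.T@t, R.T@d
def onz(c,u,v,z):
    o,d=ray(c,u,v); return o+d*(z-o[2])/d[2]
def proj(c,X):
    p=c['R']@np.array(X)+c['t']; x,y=p[:2]/p[2]; f=1+float(c['k1'])*(x*x+y*y)
    K=c['camera_matrix']; return np.array([K[0,0]*x*f+K[0,2],K[1,1]*y*f+K[1,2]])
E
python3 - <<'E'
from h import *
for n in ['top','side','wrist']:
    c=snap(n,n+'0'); o=-c['R'].T@c['t']; print(n,o,c['R'][2],c['k1'],c['camera_matrix'][0,0])
print(ctrl.get_state())
E
```

```text
top [ 0.48302077 -0.00575637  1.04386938] [ 0.07744067  0.03207697 -0.99648081] -0.030372680828614558 404.87010392519926
side [0.1153146  0.77028882 1.03282082] [ 0.34352412 -0.59676647 -0.72516271] -0.1582417164964267 501.0773392854376
wrist [ 0.33837728 -0.58675742  0.37183527] [-0.24072506 -0.10652633 -0.9647298 ] -0.08538432739630582 342.28590047373956
{'time': 0.15, 'qpos': array([-1.29599428e+00,  2.87003107e-01,  1.57789576e+00,  1.98734990e-05,
        1.27859874e+00, -1.49967301e-01]), 'dq': array([-2.34927275e-05, -1.07534445e-03, -5.30477154e-03,  5.05625299e-04,
        2.87738348e-05, -4.62120040e-04]), 'joint_efforts': array([-4.57566757e-04, -4.06607330e+01, -2.93139392e+01, -1.86620196e-04,
        3.97961892e-03,  6.67485779e-06]), 'eef_pos': array([ 0.27808526, -0.61449319,  0.24120781]), 'tcp_rot': array([-0.69118363, -0.14972272,  0.69125423, -0.1483775 ]), 'contact_force': array([ 0.10879673, -0.34406548,  0.03828171]), 'wrist_torque': array([ 0.01603684, -0.0409681 , -0.00826905]), 'opening': 1.003972661187843}
```

View pics/top0.png

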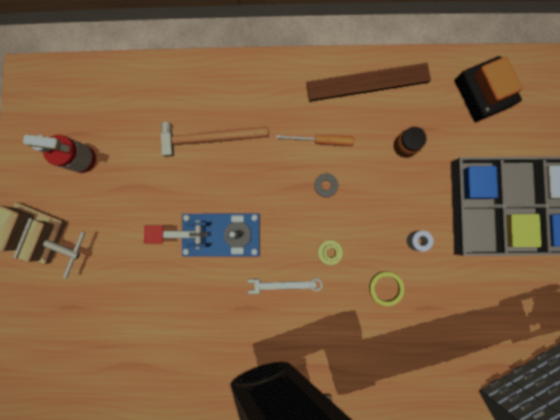

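View pics/side0.png

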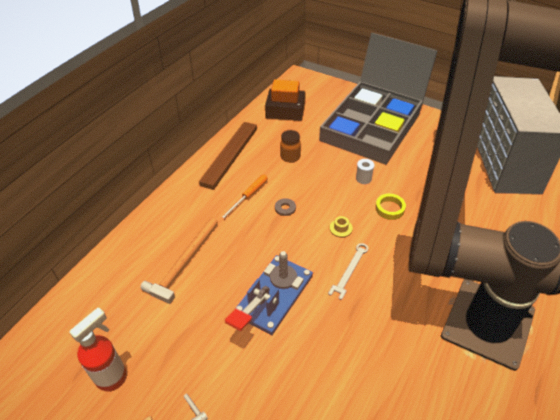

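View pics/wrist0.png

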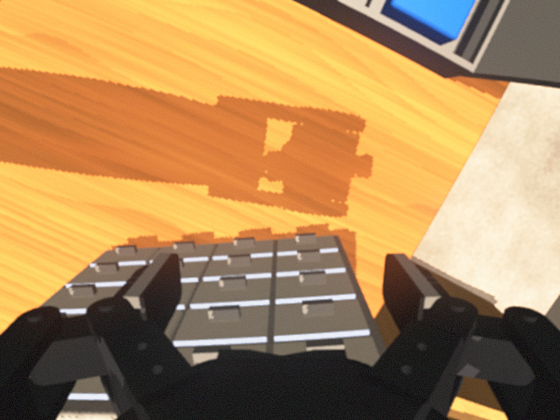

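The top view shows the jig (bolt at about 236,235, pad at 153,234), the washer (326,185), bushing (330,252), spacer (422,240) and tape (387,289). Next I'll measure these properly.

```bash
python3 - <<'E'
from h import *
c=load('top0'); im=c['img'][:,:,::-1]
a=cv2.resize(im[195:275,130:290],None,fx=5,fy=5,interpolation=cv2.INTER_CUBIC)
cv2.imwrite('pics/z1.png',a)
a=cv2.resize(im[160:310,300:450],None,fx=4,fy=4,interpolation=cv2.INTER_CUBIC)
cv2.imwrite('pics/z2.png',a)
s=load('side0'); im=s['img'][:,:,::-1]
a=cv2.resize(im[150:340,215:415],None,fx=3,fy=3,interpolation=cv2.INTER_CUBIC); cv2.imwrite('pics/z3.png',a)
for n,u,v,z in [('boltseat',236,235,.03),('pad',153,234,.1),('washer',326,185,.012),('bush',330,252,.02),('spacer',422,240,.06),('spacerbase',422,240,0),('jar',411,140,.085)]:
    print(n,onz(c,u,v,z).round(4))
E
```

```text
boltseat [0.4921 0.1397 0.03  ]
pad [0.4946 0.3266 0.1   ]
washer [ 0.6189 -0.0886  0.012 ]
bush [ 0.4485 -0.0958  0.02  ]
spacer [ 0.4775 -0.3136  0.06  ]
spacerbase [ 0.4772 -0.3323  0.    ]
jar [ 0.7161 -0.2872  0.085 ]
```

View pics/z1.png

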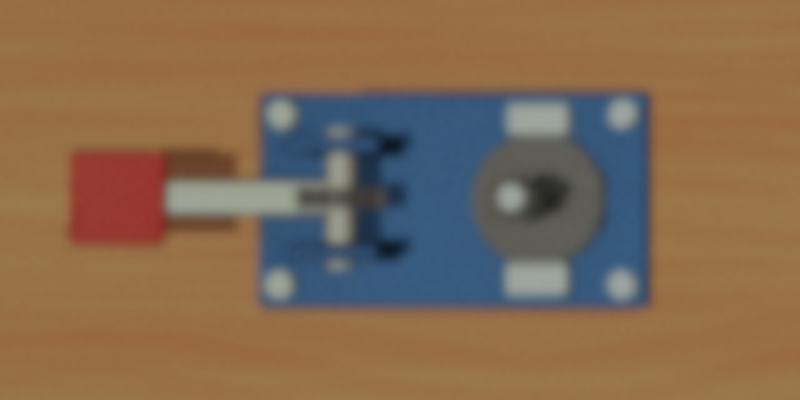

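View pics/z2.png

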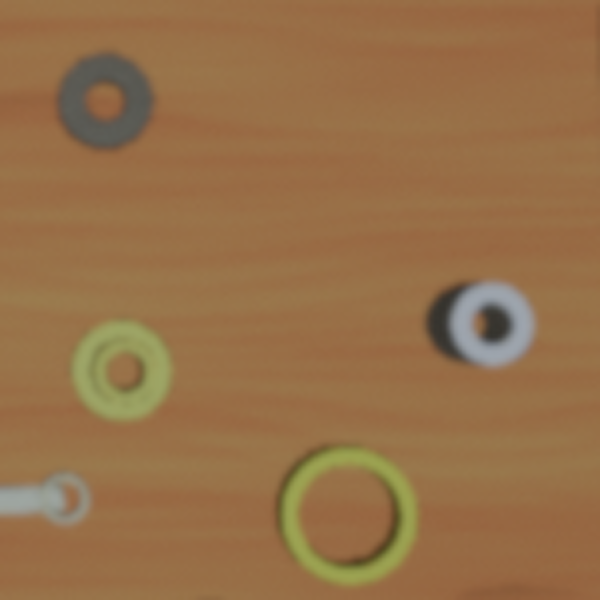

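View pics/z3.png

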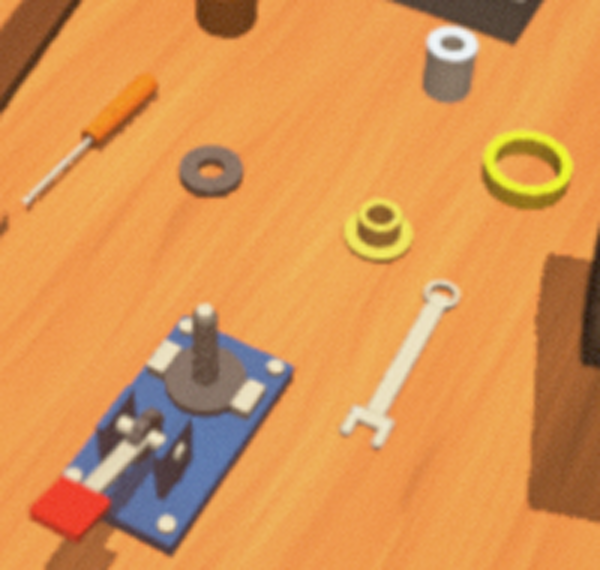

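```bash
python3 - <<'E'
from h import *
c=load('top0'); s=load('side0')
def T(a,b,z,off,f):return onz(c,(a+.5)/f-.5+off[0],(b+.5)/f-.5+off[1],z).round(4)
A=(130,195);B=(300,160);C=(215,150)
P=[T(*p,.02,A,5) for p in [(261,94),(649,94),(649,306),(261,306)]]
print('plate',P, np.linalg.norm(P[0]-P[1]),np.linalg.norm(P[1]-P[2]))
d=(P[0]-P[1]+P[3]-P[2]);d/=np.linalg.norm(d); print('yaw of +y',d, 'bolt from plate',np.mean(P,0)-d*.045)
print('seat',T(538,200,.03,A,5),'bolttop',T(511,197,.118,A,5),'pad',T(117,197,.1,A,5))
print('washer',T(105,101,.012,B,4),'bush fl',T(122,370,.008,B,4),'bush top',T(125,369,.032,B,4),'spacer',T(492,323,.06,B,4))
def S(a,b,z,f=3):return onz(s,(a+.5)/f-.5+C[0],(b+.5)/f-.5+C[1],z).round(4)
print('side: bolttop',S(206,309,.118),'seat',S(206,379,.03),'pad',S(70,506,.1),'washer',S(211,166,.012),'bush fl',S(379,234,.008),'bushtop',S(380,214,.032),'spacer',S(452,43,.06))
E
```

```text
plate [array([0.548 , 0.2808, 0.02  ]), array([0.5467, 0.0816, 0.02  ]), array([0.4396, 0.0817, 0.02  ]), array([0.4401, 0.2794, 0.02  ])] 0.19920424192270603 0.1071000466853306
yaw of +y [0.0045351  0.99998972 0.        ] bolt from plate [0.49339592 0.13587546 0.02      ]
seat [0.4931 0.1367 0.03  ] bolttop [0.4937 0.1368 0.118 ] pad [0.4946 0.3266 0.1   ]
washer [ 0.6192 -0.0883  0.012 ] bush fl [ 0.4478 -0.0971  0.008 ] bush top [ 0.4492 -0.0969  0.032 ] spacer [ 0.4766 -0.315   0.06  ]
side: bolttop [0.4929 0.138  0.118 ] seat [0.492  0.1409 0.03  ] pad [0.4932 0.3311 0.1   ] washer [ 0.6203 -0.0875  0.012 ] bush fl [ 0.4456 -0.0926  0.008 ] bushtop [ 0.4476 -0.0947  0.032 ] spacer [ 0.4759 -0.3125  0.06  ]
```

```bash
python3 - <<'E'
from h import *
s=ctrl.get_state(); M=Rn.from_quat(s['tcp_rot']).as_matrix(); print(M.round(3))
yaw=np.degrees(np.arctan2(M[1,1],M[0,1]));print('jaw dir deg',yaw, 'q1',np.degrees(s['qpos'][0]))
print(proj(load('wrist0'),s['eef_pos']))
E
```

```text
[[-0.     0.412 -0.911]
 [ 0.002 -0.911 -0.412]
 [-1.    -0.002 -0.   ]]
jaw dir deg -65.6628216726335 q1 -74.25500241613716
[283.27544404 271.76123597]
```

{"api": "drive_tool", "payload": {"series": [[[0, -0.2, -0.8], [8.1, 0, 0]], [[0, -0.2, -0.8], [8.1, 0, 0]], [[0, -0.4, -0.8], [8.1, 0, 0]], [[0, -0.6, -0.7], [0, 0, 0]], [[0, -0.9, -0.3], [0, 0, 0]]], "grip": -1, "newtons": 40}}

```text
time: 0.65
eef_pos: [0.4353, -0.4697, 0.2382]
tcp_rot: [-0.706, 0.009, 0.708, 0.011]
contact_force: [0.1, 0.1, 0.5]
opening: 0.147
```

{"api": "drive_tool", "payload": {"series": [[[0, -0.95, -0.2], [-1.4, 0, 0]], [[0, -0.95, -0.2], [0, 0, 0]], [[0, -0.95, -0.2], [0, 0, 0]], [[0, -0.95, -0.2], [0, 0, 0]], [[0, -0.95, -0.2], [0, 0, 0]]]}}

```text
time: 1.15
eef_pos: [0.4883, -0.2248, 0.2365]
tcp_rot: [-0.706, -0.001, 0.708, 0.003]
contact_force: [0.9, 0.9, 0.7]
opening: 0.002
```

{"api": "drive_tool", "payload": {"series": [[[0, -0.95, 0], [0, 0, 0]], [[0, -0.95, 0], [0, 0, 0]], [[0, -0.95, 0], [0, 0, 0]], [[0, -0.95, 0], [0, 0, 0]], [[0, -0.95, 0], [0, 0, 0]]]}}

```text
time: 1.65
eef_pos: [0.4874, 0.0229, 0.2371]
tcp_rot: [-0.706, -0.001, 0.708, 0.004]
contact_force: [0.5, -0.4, -0.3]
opening: -0.001
```

{"api": "drive_tool", "payload": {"series": [[[0, -0.95, 0], [0, 0, 0]], [[0, -0.95, 0], [0, 0, 0]], [[0, -0.95, 0], [0, 0, 0]], [[0, -0.95, 0], [0, 0, 0]], [[0, -0.95, 0], [0, 0, 0]]]}}

```text
time: 2.15
eef_pos: [0.4854, 0.2704, 0.2384]
tcp_rot: [-0.706, -0.001, 0.708, 0.004]
contact_force: [0.5, 0.5, 0.1]
opening: -0.002
```

{"api": "drive_tool", "payload": {"series": [[[0, -0.6, -0.1], [0, 0, 0]], [[0.3, -0.5, -0.1], [0, 0, 0]], [[0.8, 0, 0], [0, 0, 0]], [[0.8, 0, 0], [0, 0, 0]], [[0.3, 0, 0], [0, 0, 0]]]}}

```text
time: 2.65
eef_pos: [0.4957, 0.3375, 0.1291]
tcp_rot: [0.709, 0.007, -0.705, -0.002]
contact_force: [-1.1, 1.0, -0.1]
opening: -0.0
```

```bash
python3 - <<'E'
from h import *
c=snap('wrist','w1');snap('side','s1'); print(ctrl.get_state()['eef_pos'])
a=np.hstack([load('w1')['img'][:,:,::-1][:, :],]);
E
```

```text
[0.49620031 0.33714703 0.13034774]
```

View pics/w1.png

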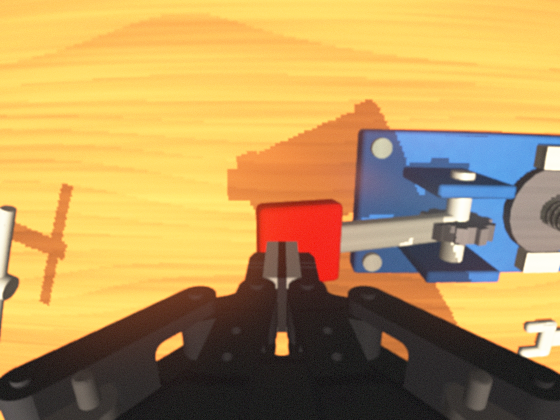

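View pics/s1.png

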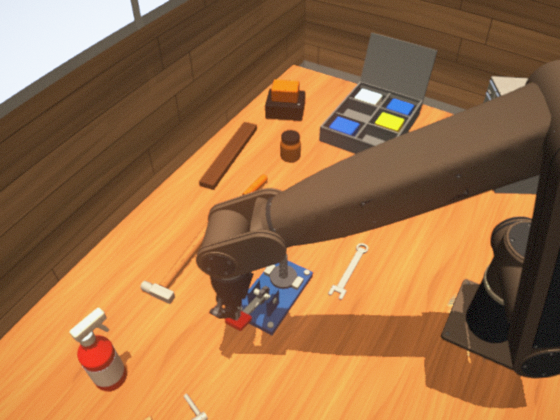

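The fingertips (about 283,250) are over the red pad (258-340, 203-280). I'll shift slightly towards the hinge and press.

{"api": "drive_tool", "payload": {"series": [[[0.3, 0.12, 0], [0, 0, 0]], [[0.3, 0, 0], [0, 0, 0]], [[0.3, 0, 0], [0, 0, 0]], [[0.25, 0, 0], [0, 0, 0]], [[0.05, 0, 0], [0, 0, 0]]]}}

```text
time: 3.25
eef_pos: [0.5024, 0.3339, 0.0756]
tcp_rot: [0.714, 0.008, -0.7, -0.006]
contact_force: [-2.4, 0.2, 5.6]
opening: -0.002
```

{"api": "drive_tool", "payload": {"series": [[[0.12, 0, 0.1], [0, 0, 0]], [[0.08, 0, 0], [0, 0, 0]], [[0, 0, 0], [0, 0, 0]]]}}

```text
time: 3.55
eef_pos: [0.5011, 0.3346, 0.0718]
tcp_rot: [0.715, 0.008, -0.699, -0.005]
contact_force: [-4.6, -1.1, 7.2]
opening: -0.001
```

```bash
python3 - <<'E'
from h import *
c=snap('side','s2'); s=ctrl.get_state();print(s['eef_pos'],s['contact_force'])
cv2.imwrite('pics/s2z.png',cv2.resize(c['img'][200:360,170:350,::-1],None,fx=3,fy=3))
E
```

```text
[0.501296   0.33465276 0.07185236] [-3.69972558 -0.73075475  5.63623356]
```

View pics/s2z.png

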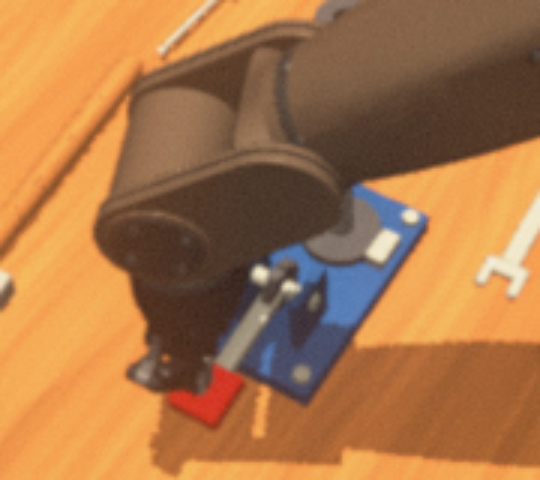

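{"api": "drive_tool", "payload": {"series": [[[0.15, 0, 0.06], [0, 0, 0]], [[0.1, 0, 0], [0, 0, 0]], [[0.05, 0, 0], [0, 0, 0]]]}}

```text
time: 3.9
eef_pos: [0.5021, 0.335, 0.0709]
tcp_rot: [0.716, 0.008, -0.698, -0.002]
contact_force: [-4.4, -0.7, 8.5]
opening: 0.004
```

{"api": "drive_tool", "payload": {"series": [[[0.3, 0, 0], [0, 0, 0]], [[0.3, 0, 0], [0, 0, 0]]]}}

```text
time: 4.1
eef_pos: [0.5038, 0.3356, 0.0656]
tcp_rot: [0.711, 0.005, -0.703, 0.003]
contact_force: [-41.3, -20.9, 90.9]
opening: 0.005
```

Definitely at the stop. Now releasing.

{"api": "drive_tool", "payload": {"series": [[[-0.3, 0, 0.1], [0, 0, 0]], [[-0.5, 0, 0.06], [0, 0, 0]], [[-0.5, 0, 0], [0, 0, 0]], [[0, 0, 0], [0, 0, 0]]]}}

```text
time: 4.5
eef_pos: [0.5017, 0.3363, 0.1458]
tcp_rot: [0.718, 0.007, -0.696, 0.003]
contact_force: [0.1, 0.0, -0.4]
opening: 0.002
```

```bash
python3 - <<'E'
from h import *
c=snap('side','s3'); s=ctrl.get_state();print(s['time'],s['eef_pos'],s['contact_force'],Rn.from_quat(s['tcp_rot']).as_matrix().round(3))
cv2.imwrite('pics/s3z.png',cv2.resize(c['img'][200:360,170:350,::-1],None,fx=3,fy=3))
E
```

```text
4.55 [0.50052873 0.33578073 0.14349691] [ 0.33559776 -0.20791967  0.07999066] [[ 0.027  0.014 -1.   ]
 [ 0.004 -1.    -0.014]
 [-1.    -0.004 -0.027]]
```

View pics/s3z.png

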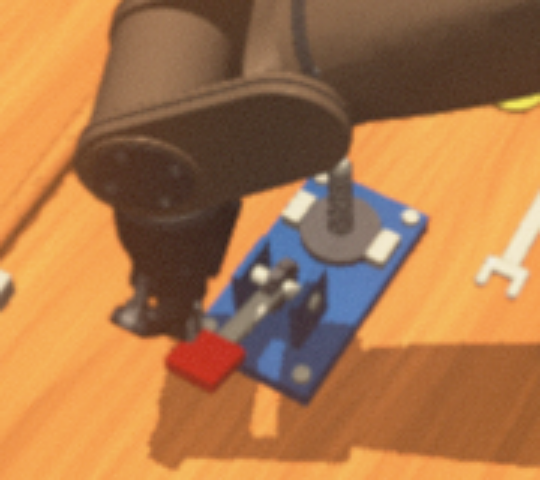

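{"api": "drive_tool", "payload": {"series": [[[0.3, 0.05, 0.1], [0.8, -1.5, 0]], [[0.4, 0, 0], [0, 0, 0]], [[0.4, 0, 0], [0, 0, 0]], [[0.2, 0, 0], [0, 0, 0]], [[0.12, 0, 0], [0, 0, 0]]]}}

```text
time: 5.05
eef_pos: [0.4956, 0.3332, 0.0682]
tcp_rot: [-0.705, -0.0, 0.709, 0.002]
contact_force: [-16.0, -7.6, 53.7]
opening: 0.003
```

Stop reached (54 N). Holding briefly, then releasing and heading for the spacer.

{"api": "drive_tool", "payload": {"series": [[[0, 0, 0], [0, 0, 0]], [[-0.5, 0, 0], [0, 0, 0]], [[-0.9, 0, 0], [0, 0, 0]], [[-0.7, 0, 0], [0, 0, 0]], [[-0.6, 0, 0], [0, 0, 0]]]}}

```text
time: 5.55
eef_pos: [0.4915, 0.3289, 0.1959]
tcp_rot: [-0.694, 0.006, 0.72, -0.003]
contact_force: [0.3, 0.1, 0.2]
opening: -0.0
```

```bash
python3 - <<'E'
from h import *
c=snap('side','s4'); s=ctrl.get_state();print(s['time'],s['eef_pos'],s['contact_force'],Rn.from_quat(s['tcp_rot']).as_matrix().round(3))
cv2.imwrite('pics/s4z.png',cv2.resize(c['img'][200:360,170:350,::-1],None,fx=3,fy=3))
E
```

```text
5.6 [0.49421062 0.33015733 0.20182006] [1.49301522 1.02552334 3.85430555] [[-0.029 -0.004 -1.   ]
 [-0.009 -1.     0.005]
 [-1.     0.009  0.029]]
```

View pics/s4z.png

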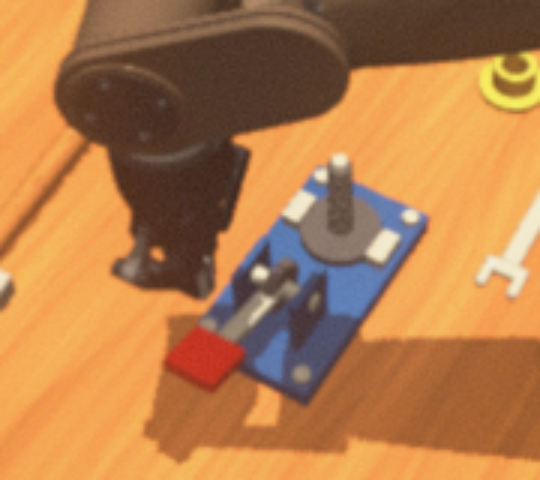

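{"api": "drive_tool", "payload": {"series": [[[-0.5, 0.8, 0], [0, 1.6, 0.4]], [[-0.2, 0.95, 0], [0, 0, 0]], [[0, 0.95, 0], [0, 0, 0]], [[0, 0.95, 0], [0, 0, 0]], [[0, 0.95, 0], [0, 0, 0]]], "grip": 1}}

```text
time: 6.1
eef_pos: [0.4904, 0.0964, 0.23]
tcp_rot: [-0.7, 0.006, 0.714, -0.009]
contact_force: [-0.1, 0.4, -0.6]
opening: 0.85
```

{"api": "drive_tool", "payload": {"series": [[[0, 0.95, 0], [0, 0, 0]], [[0, 0.95, 0], [0, 0, 0]], [[0, 0.95, 0], [0, 0, 0]], [[0, 0.95, 0], [0, 0, 0]], [[0, 0.95, 0], [0, 0, 0]]]}}

```text
time: 6.6
eef_pos: [0.4833, -0.1498, 0.22]
tcp_rot: [-0.691, 0.003, 0.723, -0.007]
contact_force: [1.3, -0.0, -0.2]
opening: 0.999
```

{"api": "drive_tool", "payload": {"series": [[[0, 0.9, 0.1], [0, 0, 0]], [[0, 0.7, 0.1], [0, 0, 0]], [[0, 0.2, 0], [0, 0, 0]], [[0, 0, 0], [0, 0, 0]]]}}

```text
time: 7.0
eef_pos: [0.4674, -0.247, 0.2098]
tcp_rot: [-0.685, 0.003, 0.729, 0.0]
contact_force: [0.3, 0.6, 0.1]
opening: 0.995
```

```bash
python3 - <<'E'
from h import *
c=snap('wrist','w2'); s=ctrl.get_state();print(s['time'],s['eef_pos'],s['contact_force'],s['opening'],Rn.from_quat(s['tcp_rot']).as_matrix().round(3))
E
```

```text
7.05 [ 0.46734691 -0.24605558  0.2095693 ] [-0.34838843  0.61775668  0.08171468] 0.996322506754219 [[-0.063 -0.003 -0.998]
 [-0.003 -1.     0.004]
 [-0.998  0.003  0.063]]
```

View pics/w2.png

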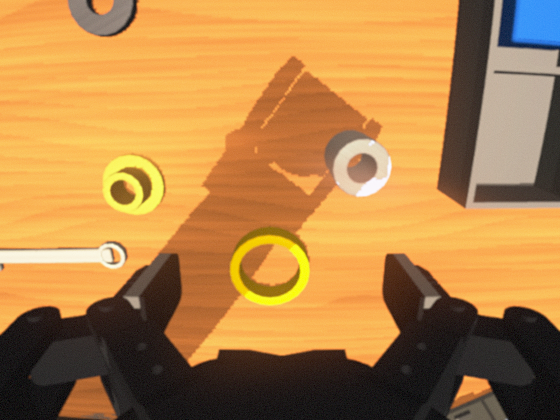

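```bash
python3 - <<'E'
from h import *
c=load('w2')
for n,u,v,z in [('spacer',361.5,166.5,.06),('washer',101,5,.012),('bushfl',133,184,.008)]: print(n,onz(c,u,v,z).round(4))
cv2.imwrite('pics/w2z.png',cv2.resize(c['img'][100:230,90:410,::-1],None,fx=2.5,fy=2.5,interpolation=cv2.INTER_CUBIC))
E
```

```text
spacer [ 0.4775 -0.3134  0.06  ]
washer [ 0.6143 -0.0893  0.012 ]
bushfl [ 0.4491 -0.0969  0.008 ]
```

View pics/w2z.png

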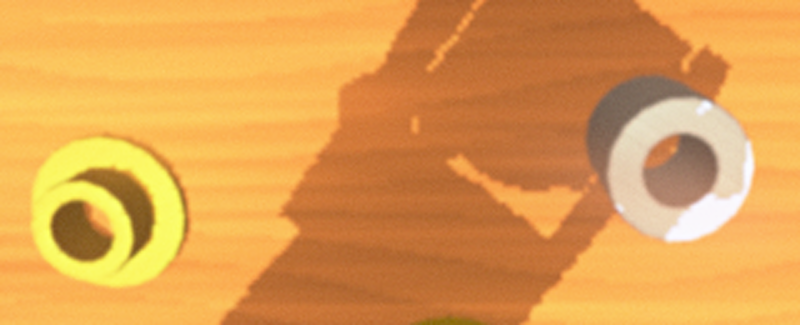

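{"api": "drive_tool", "payload": {"series": [[[0, 0.7, -0.1], [0, 3.6, 0]], [[0, 0.6, -0.1], [0, 0, 0]], [[0.6, 0.05, 0], [0, 0, 0]], [[0.6, 0, 0], [0, 0, 0]], [[0, 0, 0], [0, 0, 0]]]}}

```text
time: 7.55
eef_pos: [0.4793, -0.3061, 0.1443]
tcp_rot: [-0.707, -0.004, 0.707, -0.001]
contact_force: [-0.5, 0.3, 0.3]
opening: 1.003
```

{"api": "drive_tool", "payload": {"series": [[[0.3, 0.16, 0.05], [0, 0, 0]], [[0.5, 0, 0], [0, 0, 0]], [[0.4, 0, 0], [0, 0, 0]], [[0.3, 0, 0], [0, 0, 0]], [[0, 0, 0], [0, 0, 0]]]}}

```text
time: 8.05
eef_pos: [0.4797, -0.3116, 0.0688]
tcp_rot: [0.708, 0.005, -0.706, 0.005]
contact_force: [0.3, 0.7, 0.3]
opening: 0.999
```

{"api": "drive_tool", "payload": {"series": [[[0.3, 0.04, 0.05], [0, 0, 0]], [[0.23, 0, 0], [0, 0, 0]], [[0, 0, 0], [0, 0, 0]]]}}

```text
time: 8.35
eef_pos: [0.4785, -0.3146, 0.0425]
tcp_rot: [0.709, 0.005, -0.705, 0.006]
contact_force: [0.1, 0.8, 1.1]
opening: 1.001
```

```bash
python3 - <<'E'
from h import *
c=snap('wrist','w3'); s=ctrl.get_state();print(s['time'],s['eef_pos'],s['contact_force'],s['opening'],Rn.from_quat(s['tcp_rot']).as_matrix().round(3))
E
```

```text
8.4 [ 0.47883293 -0.31484892  0.04317779] [ 1.02391579 -0.35147188 -0.13258071] 1.000229914411341 [[ 0.006  0.015 -1.   ]
 [-0.002 -1.    -0.015]
 [-1.     0.003 -0.006]]
```

View pics/w3.png

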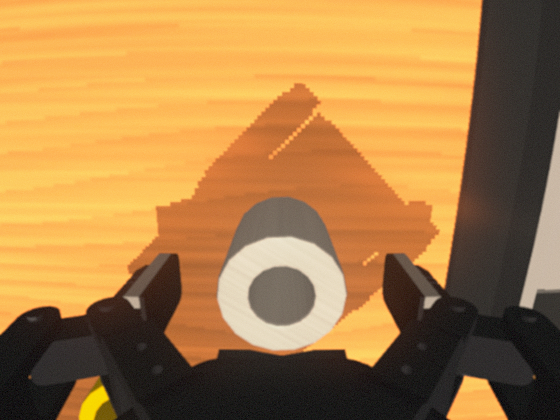

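```bash
python3 - <<'E'
from h import *
c=load('w3'); print(onz(c,282,292.5,.06))
E
```

```text
[ 0.4784621  -0.31419122  0.06      ]
```

{"api": "drive_tool", "payload": {"series": [[[0, 0, 0], [0, 0, 0]], [[0, 0, 0], [0, 0, 0]], [[0, 0, 0], [0, 0, 0]], [[0, 0, 0], [0, 0, 0]], [[0, 0, 0], [0, 0, 0]]], "grip": -1, "newtons": 60}}

```text
time: 8.9
eef_pos: [0.4802, -0.3163, 0.0458]
tcp_rot: [0.71, 0.003, -0.704, 0.007]
contact_force: [0.3, -0.1, -1.7]
opening: 0.571
```

{"api": "drive_tool", "payload": {"series": [[[-0.5, 0, 0], [0, 0, 0]], [[-0.9, 0, 0], [0, 0, 0]], [[-0.9, 0, 0], [0, 0, 0]], [[-0.9, -0.2, 0], [0, 0, 0]], [[0, -0.5, 0], [0, 0, 0]]]}}

```text
time: 9.4
eef_pos: [0.4763, -0.28, 0.2076]
tcp_rot: [0.708, 0.004, -0.706, 0.004]
contact_force: [0.7, -0.9, -0.1]
opening: 0.57
```

{"api": "drive_tool", "payload": {"series": [[[0, -0.8, 0], [0, 0, 0]], [[0, -0.9, 0], [0, 0, 0]], [[0, -0.9, 0], [0, 0, 0]], [[0, -0.9, 0], [0, 0, 0]], [[0, -0.9, 0], [0, 0, 0]]]}}

```text
time: 9.9
eef_pos: [0.4734, -0.0558, 0.2092]
tcp_rot: [0.71, 0.0, -0.704, 0.002]
contact_force: [0.0, 0.1, -1.4]
opening: 0.57
```

{"api": "drive_tool", "payload": {"series": [[[0, -0.9, -0.1], [0, 0, 0]], [[0, -0.9, -0.1], [0, 0, 0]], [[0, -0.9, -0.1], [0, 0, 0]], [[0, -0.7, -0.1], [0, 0, 0]], [[0, 0, 0], [0, 0, 0]]]}}

```text
time: 10.4
eef_pos: [0.4892, 0.1261, 0.2075]
tcp_rot: [0.71, 0.003, -0.705, 0.004]
contact_force: [0.3, -1.1, -2.0]
opening: 0.568
```

```bash
python3 - <<'E'
from h import *
c=snap('wrist','w4'); d=snap('side','s5'); s=ctrl.get_state();print(s['time'],s['eef_pos'],s['contact_force'],s['opening'],Rn.from_quat(s['tcp_rot']).as_matrix().round(3))
cv2.imwrite('pics/s5z.png',cv2.resize(d['img'][180:340,190:350,::-1],None,fx=3.5,fy=3.5,interpolation=cv2.INTER_CUBIC))
E
```

```text
10.5 [0.48915261 0.12325638 0.20722284] [-0.5425546   0.369102   -1.05131649] 0.5702725381415512 [[ 0.006  0.007 -1.   ]
 [-0.003 -1.    -0.007]
 [-1.     0.003 -0.006]]
```

View pics/w4.png

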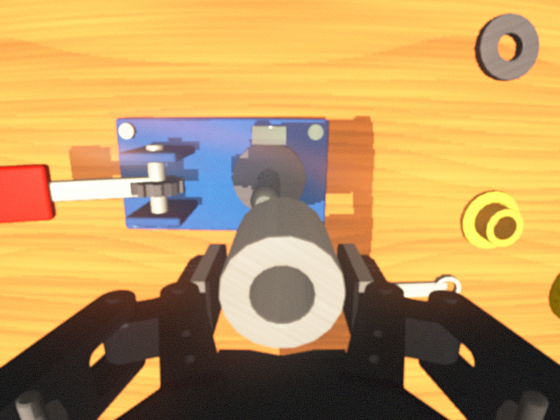

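View pics/s5z.png

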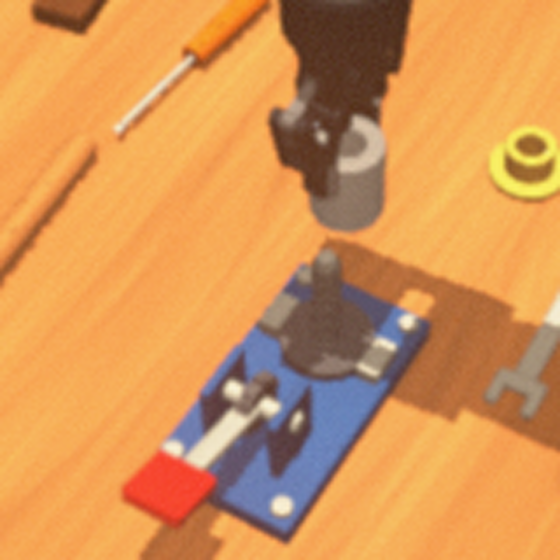

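```bash
python3 - <<'E'
from h import *
c=load('w4')
print('spacer top',onz(c,283,292,.2215),'seat',onz(c,268.5,176,.03))
P=[onz(c,u,v,.02) for u,v in [(117,118),(328,118),(127,229)]]
print(P,'bolt est',P[1]+np.array([-.055,.055,0]))
for X in [(.4933,.137,.118),(.4933,.137,.03)]: print(proj(c,X))
cv2.imwrite('pics/w4z.png',cv2.resize(c['img'][100:250,180:380,::-1],None,fx=4,fy=4,interpolation=cv2.INTER_CUBIC))
E
```

```text
spacer top [0.48736297 0.12602635 0.2215    ] seat [0.49636094 0.13834656 0.03      ]
[array([0.5484806 , 0.27938405, 0.02      ]), array([0.54867892, 0.08452378, 0.02      ]), array([0.43981292, 0.28092436, 0.02      ])] bolt est [0.49367892 0.13952378 0.02      ]
[265.84481091 204.88146971]
[269.96942542 179.29477954]
```

View pics/w4z.png

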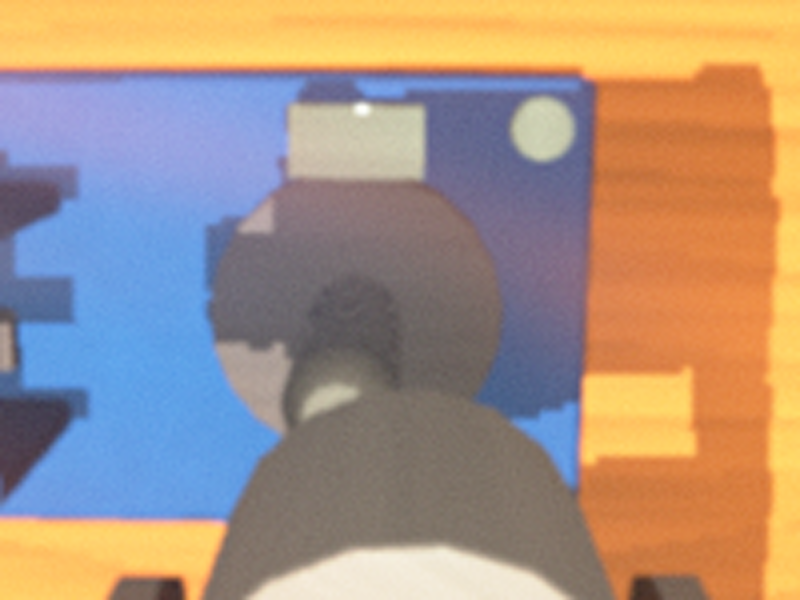

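{"api": "drive_tool", "payload": {"series": [[[0, -0.2, -0.1], [0, 0, 0]], [[0.2, -0.08, 0], [0, 0, 0]], [[0.2, 0, 0], [0, 0, 0]], [[0.2, 0, 0], [0, 0, 0]], [[0, 0, 0], [0, 0, 0]]]}}

```text
time: 11.0
eef_pos: [0.4942, 0.1345, 0.1733]
tcp_rot: [0.708, -0.001, -0.706, 0.002]
contact_force: [-0.7, 0.2, -1.7]
opening: 0.57
```

```bash
cat > st.py <<'E'
from h import *
import sys
if len(sys.argv)>1:
    c=snap(sys.argv[1],sys.argv[2])
s=ctrl.get_state();M=Rn.from_quat(s['tcp_rot']).as_matrix()
print(round(s['time'],2),s['eef_pos'].round(4),s['contact_force'].round(1),round(s['opening'],3),'x',M[:,0].round(3),'y',M[:,1].round(3))
E
python3 st.py wrist w5
```

```text
11.05 [0.4946 0.1345 0.1741] [-0.1  0.2 -2. ] 0.571 x [ 0.005 -0.004 -1.   ] y [ 0.001 -1.     0.004]
```

View pics/w5.png

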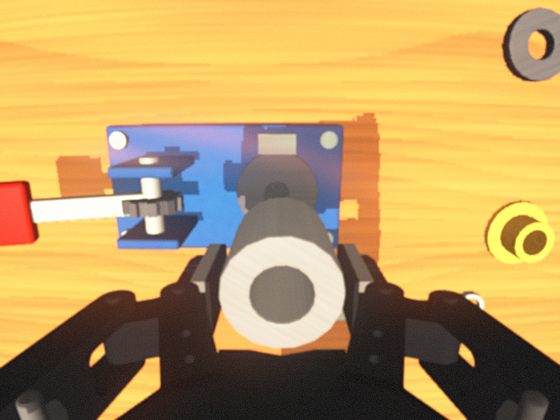

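```bash
python3 - <<'E'
from h import *
c=load('w5')
print('spacer top',onz(c,283,292,.188),'seat',onz(c,277,192,.03))
a=np.array
for p in [(107,126),(343,126),(343,247)]: print(onz(c,*p,.02))
cv2.imwrite('pics/w5z.png',cv2.resize(c['img'][110:260,200:400,::-1],None,fx=4,fy=4,interpolation=cv2.INTER_CUBIC))
E
```

```text
spacer top [0.49273317 0.13450861 0.188     ] seat [0.49397409 0.1381502  0.03      ]
[0.54838365 0.2796241  0.02      ]
[0.54708028 0.08410068 0.02      ]
[0.4408469  0.07924175 0.02      ]
```

View pics/w5z.png

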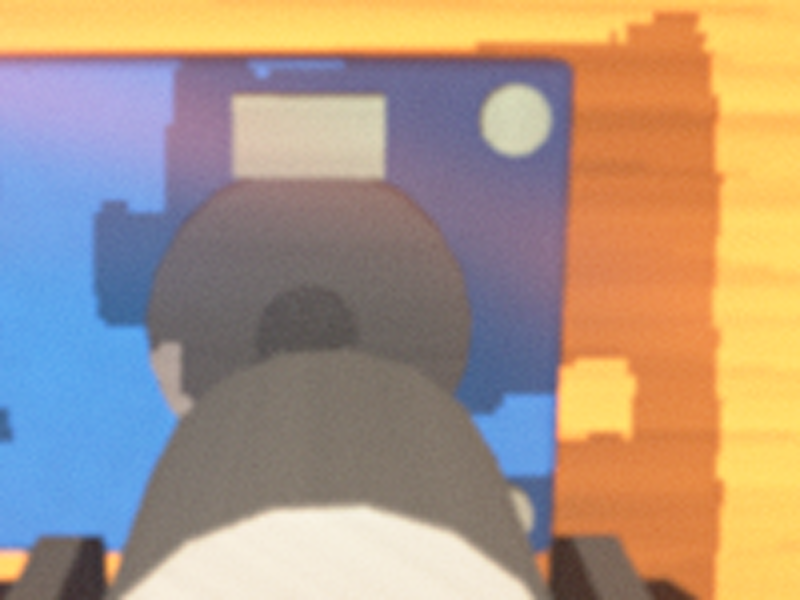

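{"api": "drive_tool", "payload": {"series": [[[0, -0.06, -0.02], [0, 0, 0]], [[0.1, 0, 0], [0, 0, 0]], [[0.1, 0, 0], [0, 0, 0]], [[0, 0, 0], [0, 0, 0]]]}}

```text
time: 11.45
eef_pos: [0.4964, 0.1372, 0.164]
tcp_rot: [0.709, -0.002, -0.705, 0.001]
contact_force: [1.1, 0.2, -1.7]
opening: 0.567
```

{"api": "drive_tool", "payload": {"series": [[[0.1, 0, 0], [0, 0, 0]], [[0.1, 0, 0], [0, 0, 0]], [[0.1, 0, 0], [0, 0, 0]], [[0, 0, 0], [0, 0, 0]]]}}

```text
time: 11.85
eef_pos: [0.4966, 0.1372, 0.1478]
tcp_rot: [0.71, -0.001, -0.705, 0.001]
contact_force: [-0.0, -0.3, -1.6]
opening: 0.571
```

{"api": "drive_tool", "payload": {"series": [[[0.2, 0, 0], [0, 0, 0]], [[0.2, 0, 0], [0, 0, 0]], [[0.2, 0, 0], [0, 0, 0]], [[0.2, 0, 0], [0, 0, 0]], [[0, 0, 0], [0, 0, 0]]]}}

```text
time: 12.35
eef_pos: [0.4964, 0.137, 0.1036]
tcp_rot: [0.709, -0.001, -0.705, 0.001]
contact_force: [0.7, 0.6, -1.0]
opening: 0.566
```

{"api": "drive_tool", "payload": {"series": [[[0.2, 0, 0], [0, 0, 0]], [[0.2, 0, 0], [0, 0, 0]], [[0.06, 0, 0], [0, 0, 0]], [[0.06, 0, 0], [0, 0, 0]], [[0, 0, 0], [0, 0, 0]]]}}

```text
time: 12.85
eef_pos: [0.4969, 0.1369, 0.0753]
tcp_rot: [0.709, -0.001, -0.705, 0.001]
contact_force: [-0.4, -0.0, -2.0]
opening: 0.573
```

{"api": "drive_tool", "payload": {"series": [[[0.04, 0, 0], [0, 0, 0]], [[0.05, 0, 0], [0, 0, 0]], [[0, 0, 0], [0, 0, 0]]]}}

```text
time: 13.15
eef_pos: [0.4984, 0.137, 0.0763]
tcp_rot: [0.709, -0.001, -0.705, 0.002]
contact_force: [0.7, -0.5, -1.6]
opening: 0.571
```

{"api": "drive_tool", "payload": {"series": [[[0.1, 0, 0.02], [0, 0, 0]], [[0.1, 0, 0], [0, 0, 0]]]}}

```text
time: 13.35
eef_pos: [0.4998, 0.1372, 0.0749]
tcp_rot: [0.708, -0.001, -0.706, 0.002]
contact_force: [-21.8, -2.9, 40.3]
opening: 0.572
```

```bash
python3 st.py side s6; python3 -c "
from h import *
d=load('s6');cv2.imwrite('pics/s6z.png',cv2.resize(d['img'][180:340,190:350,::-1],None,fx=3.5,fy=3.5,interpolation=cv2.INTER_CUBIC))"
```

```text
13.4 [0.4997 0.1372 0.075 ] [-15.3  -1.7  29.9] 0.573 x [ 0.003 -0.006 -1.   ] y [ 0.002 -1.     0.006]
```

View pics/s6z.png

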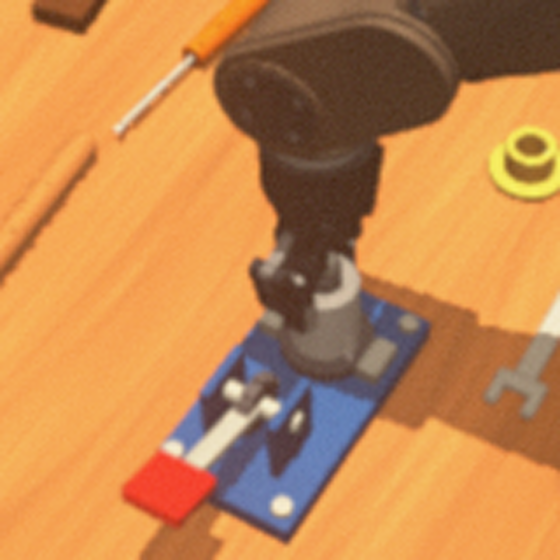

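The spacer is seated on the round seat (about 320,340 in the crop). Releasing.

{"api": "drive_tool", "payload": {"series": [[[-0.02, 0, 0.04], [0, 0, 0]], [[0, 0, 0], [0, 0, 0]], [[0, 0, 0], [0, 0, 0]], [[-0.1, 0, 0], [0, 0, 0]], [[-0.5, 0, 0], [0, 0, 0]]], "grip": 0.7}}

```text
time: 13.9
eef_pos: [0.4963, 0.1373, 0.1048]
tcp_rot: [0.707, -0.002, -0.707, 0.003]
contact_force: [0.4, 0.4, 0.7]
opening: 0.853
```

{"api": "drive_tool", "payload": {"series": [[[-0.8, 0, 0], [0, 0, 0]], [[-0.9, 0, 0], [0, 0, 0]], [[-0.5, 0.3, 0], [0, 0, 0]], [[0, 0.4, -0.2], [0, 0, 0]], [[0, 0, 0], [0, 0, 0]]], "grip": 1}}

```text
time: 14.4
eef_pos: [0.5072, 0.1023, 0.2212]
tcp_rot: [0.708, -0.001, -0.706, 0.003]
contact_force: [0.6, -0.3, -0.5]
opening: 0.999
```

```bash
python3 st.py wrist w6; python3 st.py side s7
```

```text
14.45 [0.5069 0.1032 0.2212] [0.  1.  1.3] 1.0 x [ 0.003 -0.005 -1.   ] y [ 0.003 -1.     0.005]
14.5 [0.5062 0.1037 0.2202] [-0.1 -0.2  0.4] 1.002 x [ 0.002 -0.005 -1.   ] y [ 0.004 -1.     0.005]
```

View pics/w6.png

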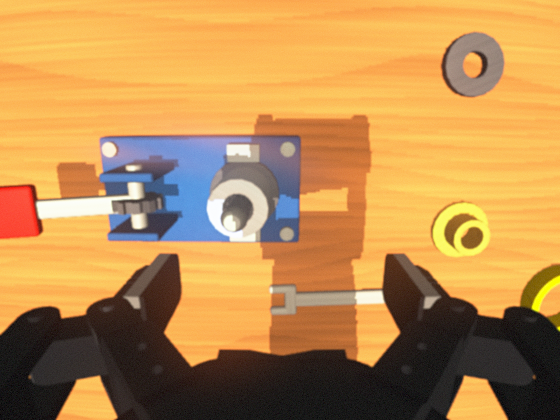

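View pics/s7.png

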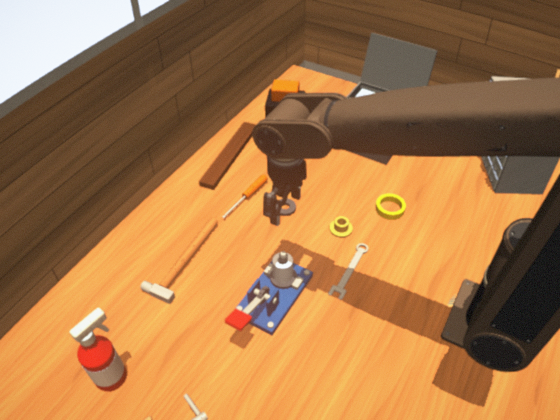

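```bash
python3 -c "
from h import *
c=load('w6');im=c['img'][:,:,::-1]
a=cv2.resize(im[140:250,190:300],None,fx=5,fy=5,interpolation=cv2.INTER_CUBIC)
b=cv2.resize(im[20:130,420:530],None,fx=5,fy=5,interpolation=cv2.INTER_CUBIC)
cv2.imwrite('pics/w6z.png',cv2.resize(np.hstack([a,b]),(800,400)))"
```

```text
(no output)
```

View pics/w6z.png

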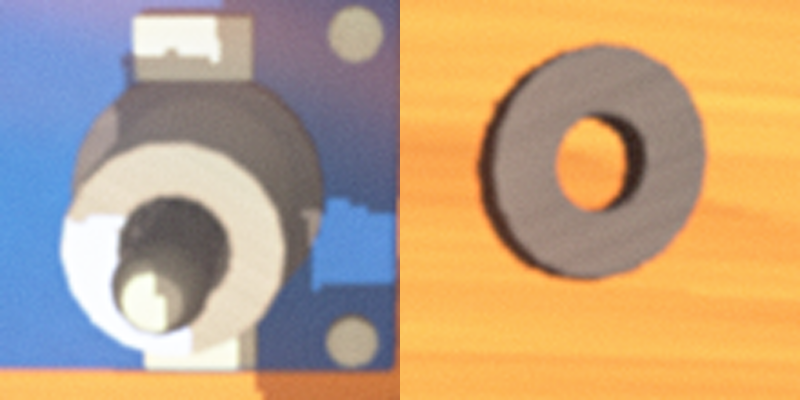

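```bash
python3 -c "
from h import *
c=load('w6');f=400/110
g=lambda a,b,o,z:onz(c,(a+.5)/f-.5+o[0],(b+.5)/f-.5+o[1],z).round(4)
print('spacer',g(174,248,(190,140),.09),'bolt',g(150,298,(190,140),.118),'washer',g(199,160,(420,20),.012))
print('bush',onz(c,461,228,.008))"
```

```text
spacer [0.4969 0.1372 0.09  ] bolt [0.4947 0.1387 0.118 ] washer [ 0.6199 -0.0855  0.012 ]
bush [ 0.4500682  -0.09523342  0.008     ]
```

{"api": "drive_tool", "payload": {"series": [[[0, 0.8, -0.45], [0, 0, 0]], [[0, 0.8, -0.45], [0, 0, 0]], [[0, 0.8, -0.45], [0, 0, 0]], [[0, 0.8, -0.45], [0, 0, 0]], [[0.4, 0.5, -0.4], [0, 0, 0]]]}}

```text
time: 15.0
eef_pos: [0.6175, -0.0782, 0.197]
tcp_rot: [-0.706, -0.005, 0.708, -0.006]
contact_force: [0.8, 0.3, 0.9]
opening: 1.002
```

{"api": "drive_tool", "payload": {"series": [[[0.8, 0, 0], [0, 0, 0]], [[0.8, 0, 0], [0, 0, 0]], [[0, 0, 0], [0, 0, 0]]]}}

```text
time: 15.3
eef_pos: [0.6164, -0.08, 0.1085]
tcp_rot: [-0.703, -0.004, 0.711, -0.003]
contact_force: [0.2, 1.1, -0.4]
opening: 0.996
```

```bash
python3 st.py wrist w7
```

```text
15.35 [ 0.6182 -0.0803  0.1118] [-0.   0.6  0.6] 1.001 x [-0.006  0.    -1.   ] y [ 0.011 -1.    -0.   ]
```

View pics/w7.png

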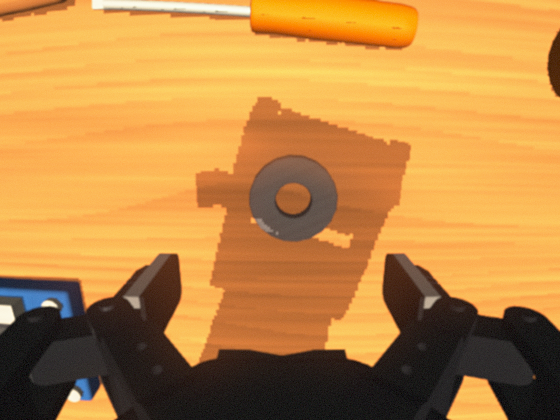

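```bash
python3 -c "
from h import *
c=load('w7'); print('washer',onz(c,293,198,.012), proj(c,(.6182,-.0803,.012)))"
```

```text
washer [ 0.62188549 -0.08717632  0.012     ] [282.92533229 203.05831727]
```

```bash
python3 -c "
from h import *
c=load('w7');s=ctrl.get_state();M=Rn.from_quat(s['tcp_rot']).as_matrix();p=s['eef_pos']
for d in (-.015,-.005,.0,.005,.011):
  print(d,[proj(c,p+M@np.array([d,-yy,z])).round(0) for yy in (.0425,-.0425) for z in (-.011,.011)])
c=load('w1');p=np.array([.4957,.3375,.1291]);M=Rn.from_quat([0.709, 0.007, -0.705, -0.002]).as_matrix()
for d in (-.005,.0,.005,.011):
  print(d,[proj(c,p+M@np.array([d,0,z])).round(0) for z in (-.011,.011)])
"
```

```text
-0.015 [array([167., 262.]), array([173., 314.]), array([401., 262.]), array([395., 314.])]
-0.005 [array([175., 251.]), array([180., 300.]), array([392., 251.]), array([387., 300.])]
0.0 [array([178., 246.]), array([183., 294.]), array([389., 246.]), array([384., 294.])]
0.005 [array([182., 241.]), array([186., 288.]), array([385., 241.]), array([381., 288.])]
0.011 [array([186., 236.]), array([190., 281.]), array([381., 236.]), array([377., 281.])]
-0.005 [array([283., 252.]), array([283., 300.])]
0.0 [array([283., 247.]), array([283., 294.])]
0.005 [array([283., 242.]), array([283., 288.])]
0.011 [array([283., 237.]), array([283., 282.])]
```

{"api": "drive_tool", "payload": {"series": [[[0.5, 0.13, -0.05], [0, 0.3, 0]], [[0.5, 0, 0], [0, 0, 0]], [[0.5, 0, 0], [0, 0, 0]], [[0.2, 0, 0], [0, 0, 0]], [[0, 0, 0], [0, 0, 0]]]}}

```text
time: 15.85
eef_pos: [0.628, -0.0848, 0.036]
tcp_rot: [0.712, 0.004, -0.702, 0.007]
contact_force: [0.5, 0.9, 0.3]
opening: 1.002
```

```bash
python3 st.py wrist w8
```

```text
15.9 [ 0.6285 -0.0849  0.0368] [-0.1  0.  -0.2] 1.007 x [ 0.015 -0.004 -1.   ] y [ 0.015 -1.     0.004]
```

View pics/w8.png

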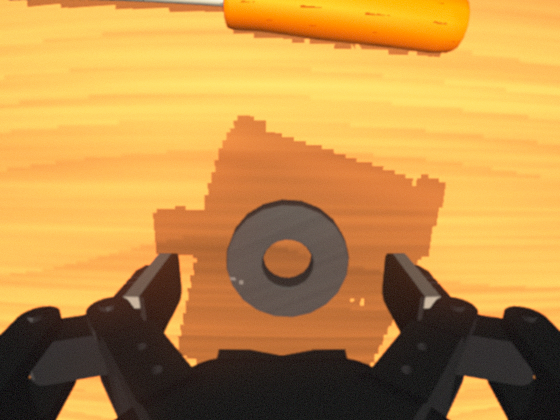

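```bash
python3 -c "
from h import *
c=load('w8'); print('washer',onz(c,288,258,.012))"
```

```text
washer [ 0.62333647 -0.08757814  0.012     ]
```

{"api": "drive_tool", "payload": {"series": [[[0.2, 0.05, 0.1], [0, -0.9, 0]], [[0.2, 0, 0.02], [0, 0, 0]], [[0.14, 0, 0.02], [0, 0, 0]], [[0, 0, 0], [0, 0, 0]]]}}

```text
time: 16.3
eef_pos: [0.6245, -0.0884, 0.0132]
tcp_rot: [0.709, 0.003, -0.705, 0.008]
contact_force: [-0.7, -1.1, 0.1]
opening: 1.001
```

```bash
python3 st.py wrist w9
```

```text
16.35 [ 0.6249 -0.0884  0.0137] [ 0.1 -0.2 -0.1] 0.998 x [ 0.007 -0.007 -1.   ] y [ 0.016 -1.     0.007]
```

View pics/w9.png

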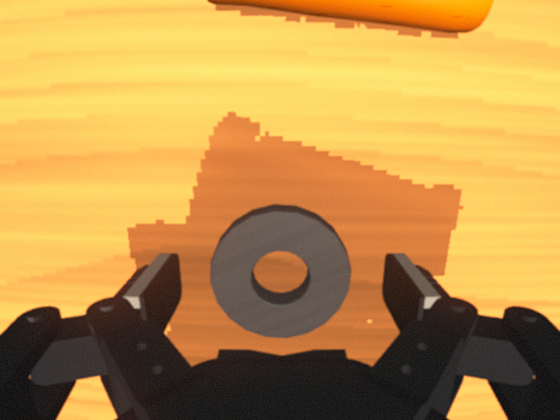

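{"api": "drive_tool", "payload": {"series": [[[0.1, 0, 0.02], [0, 0, 0]], [[0.06, 0, 0], [0, 0, 0]], [[0, 0, 0], [0, 0, 0]]]}}

```text
time: 16.65
eef_pos: [0.6242, -0.0887, 0.0055]
tcp_rot: [0.71, 0.003, -0.704, 0.008]
contact_force: [-0.1, -0.6, 0.6]
opening: 1.002
```

{"api": "drive_tool", "payload": {"series": [[[0, 0, 0], [0, 0, 0]], [[0, 0, 0], [0, 0, 0]], [[0, 0, 0], [0, 0, 0]], [[0, 0, 0], [0, 0, 0]]], "grip": -1, "newtons": 60}}

```text
time: 17.05
eef_pos: [0.6247, -0.0883, 0.0068]
tcp_rot: [0.71, 0.003, -0.704, 0.007]
contact_force: [-0.3, 0.0, -0.6]
opening: 0.694
```

```bash
python3 st.py wrist w10
```

```text
17.1 [ 0.6247 -0.0883  0.0068] [-0.6 -0.4 -2.5] 0.684 x [ 0.008 -0.006 -1.   ] y [ 0.015 -1.     0.006]
```

View pics/w10.png

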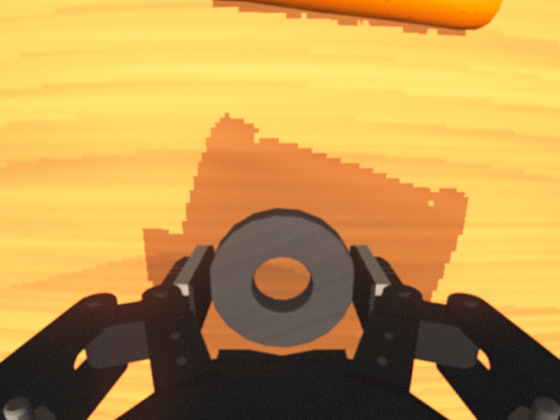

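```bash
python3 -c "
from h import *
c=load('w10'); print('washer',onz(c,283,277,.012))"
```

```text
washer [ 0.62464128 -0.08832962  0.012     ]
```

{"api": "drive_tool", "payload": {"series": [[[-0.3, 0, 0], [0, 0, 0]], [[-0.8, 0, 0], [0, 0, 0]], [[-0.9, 0, 0], [0, 0, 0]], [[-0.9, 0, 0.2], [0, 0, 0]], [[-0.4, -0.4, 0.3], [0, 0, 0]]]}}

```text
time: 17.6
eef_pos: [0.5951, -0.0683, 0.1738]
tcp_rot: [-0.706, -0.004, 0.708, -0.006]
contact_force: [0.1, 0.5, -0.9]
opening: 0.689
```

{"api": "drive_tool", "payload": {"series": [[[0, -0.8, 0.4], [0, 0, 0]], [[0, -0.8, 0.4], [0, 0, 0]], [[0, -0.8, 0.4], [0, 0, 0]], [[0, -0.8, 0.4], [0, 0, 0]], [[0, -0.5, 0.3], [0, 0, 0]]]}}

```text
time: 18.1
eef_pos: [0.4979, 0.1187, 0.1843]
tcp_rot: [0.713, 0.0, -0.701, 0.004]
contact_force: [0.0, -0.1, -2.0]
opening: 0.69
```

{"api": "drive_tool", "payload": {"series": [[[0, -0.2, 0], [0, 0, 0]], [[0, 0, 0], [0, 0, 0]]]}}

```text
time: 18.3
eef_pos: [0.4957, 0.1318, 0.1856]
tcp_rot: [0.713, 0.002, -0.701, 0.006]
contact_force: [-0.6, -0.2, -2.7]
opening: 0.689
```

```bash
python3 st.py wrist w11;python3 st.py
```

```text
18.35 [0.4959 0.1312 0.1855] [ 0.3 -0.6 -1.4] 0.686 x [ 0.017 -0.005 -1.   ] y [ 0.011 -1.     0.006]
18.35 [0.4959 0.1312 0.1855] [ 0.3 -0.6 -1.4] 0.686 x [ 0.017 -0.005 -1.   ] y [ 0.011 -1.     0.006]
```

View pics/w11.png

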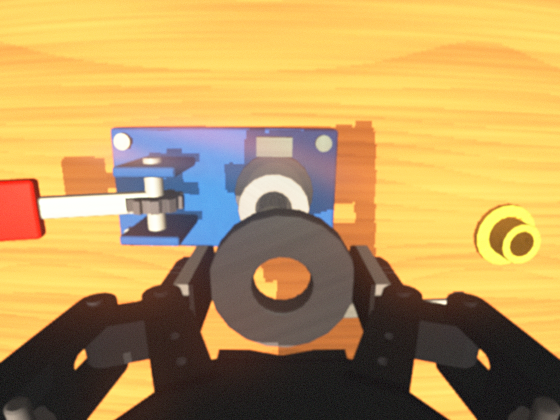

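{"api": "drive_tool", "payload": {"series": [[[0.3, -0.13, 0], [0, -1, 0]], [[0.4, 0, 0], [0, 0, 0]], [[0.3, 0, 0], [0, 0, 0]], [[0, 0, 0], [0, 0, 0]]]}}

```text
time: 18.75
eef_pos: [0.5009, 0.1327, 0.1362]
tcp_rot: [0.708, -0.001, -0.706, 0.005]
contact_force: [-0.7, 0.5, -1.8]
opening: 0.689
```

```bash
python3 st.py wrist w12;python3 st.py side s8; python3 -c "
from h import *
d=load('s8');cv2.imwrite('pics/s8z.png',cv2.resize(d['img'][180:340,190:350,::-1],None,fx=3.5,fy=3.5,interpolation=cv2.INTER_CUBIC))"
```

```text
18.8 [0.5017 0.1327 0.1374] [ 0.8  0.3 -1.4] 0.688 x [ 0.006 -0.008 -1.   ] y [ 0.006 -1.     0.008]
18.85 [0.5022 0.1331 0.1385] [-0.1  0.6 -1.1] 0.689 x [ 0.008 -0.007 -1.   ] y [ 0.006 -1.     0.007]
```

View pics/w12.png

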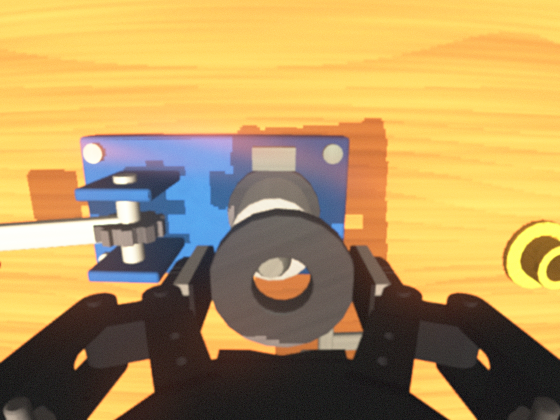

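View pics/s8z.png

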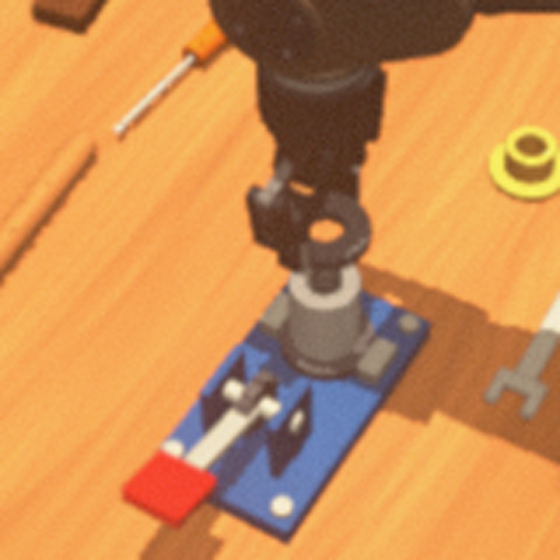

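{"api": "drive_tool", "payload": {"series": [[[0, -0.1, 0.14], [0, 0, 0]], [[0.05, 0, 0], [0, 0, 0]], [[0, 0, 0], [0, 0, 0]]]}}

```text
time: 19.15
eef_pos: [0.4968, 0.1374, 0.1385]
tcp_rot: [0.712, -0.001, -0.703, 0.004]
contact_force: [0.3, 0.1, -1.8]
opening: 0.687
```

```bash
python3 st.py wrist w13; python3 -c "
from h import *
d=load('w13');cv2.imwrite('pics/w13z.png',cv2.resize(d['img'][180:340,180:380,::-1],None,fx=4,fy=4,interpolation=cv2.INTER_CUBIC))"
```

```text
19.2 [0.4969 0.1375 0.1387] [ 1.3  0.7 -1.9] 0.69 x [ 0.013 -0.007 -1.   ] y [ 0.004 -1.     0.007]
```

View pics/w13z.png

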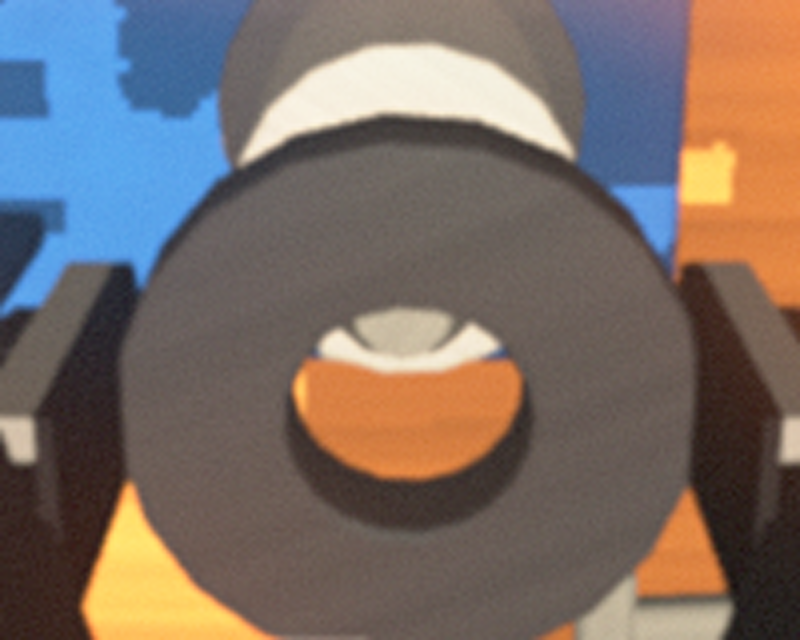

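```bash
python3 -c "
from h import *
c=load('w13'); print(onz(c,280.6,259,.118)); print('hole', onz(c,180+408/4,180+(411)/4,.1435))"
```

```text
[0.49314477 0.13823125 0.118     ]
hole [0.49400444 0.13777553 0.1435    ]
```

{"api": "drive_tool", "payload": {"series": [[[0.15, 0, 0.03], [0, -0.6, 0]], [[0.15, 0, 0], [0, 0, 0]], [[0.1, 0, 0], [0, 0, 0]], [[0, 0, 0], [0, 0, 0]]]}}

```text
time: 19.6
eef_pos: [0.4956, 0.1375, 0.1175]
tcp_rot: [0.708, -0.001, -0.706, 0.004]
contact_force: [-0.8, 0.2, -2.4]
opening: 0.691
```

Threaded about 7 mm past the tip with no contact force, so I'll keep going.

{"api": "drive_tool", "payload": {"series": [[[0.15, 0, 0], [0, 0, 0]], [[0.15, 0, 0], [0, 0, 0]], [[0.06, 0, 0], [0, 0, 0]], [[0.05, 0, 0], [0, 0, 0]], [[0, 0, 0], [0, 0, 0]]]}}

```text
time: 20.1
eef_pos: [0.4965, 0.1375, 0.0969]
tcp_rot: [0.708, -0.001, -0.706, 0.004]
contact_force: [-0.5, -0.4, -2.2]
opening: 0.689
```

{"api": "drive_tool", "payload": {"series": [[[0.06, 0, 0.02], [0, 0, 0]], [[0.08, 0, 0.02], [0, 0, 0]]]}}

```text
time: 20.3
eef_pos: [0.4971, 0.1376, 0.0963]
tcp_rot: [0.709, -0.001, -0.706, 0.004]
contact_force: [-11.8, -2.0, 26.2]
opening: 0.691
```

Contact at the expected height (26 N). Relax and release.

{"api": "drive_tool", "payload": {"series": [[[-0.02, 0, 0.02], [0, 0, 0]], [[0, 0, 0], [0, 0, 0]], [[0, 0, 0], [0, 0, 0]], [[0, 0, 0], [0, 0, 0]], [[-0.2, 0, 0], [0, 0, 0]]], "grip": 0.9}}

```text
time: 20.8
eef_pos: [0.4963, 0.1377, 0.1077]
tcp_rot: [0.709, -0.001, -0.705, 0.004]
contact_force: [-0.7, 0.6, -0.4]
opening: 0.951
```

{"api": "drive_tool", "payload": {"series": [[[-0.6, 0, 0], [0, 0, 0]], [[-0.8, 0, 0], [0, 0, 0]], [[-0.4, 0.4, 0], [0, 0, 0]], [[0, 0.8, 0.1], [0, 0, 0]], [[0, 0.3, 0.1], [0, 0, 0]]], "grip": 1}}

```text
time: 21.3
eef_pos: [0.4866, 0.0628, 0.2046]
tcp_rot: [0.71, 0.001, -0.704, 0.007]
contact_force: [0.4, -0.2, 0.1]
opening: 1.003
```

```bash
python3 st.py wrist w14; python3 st.py side s9; python3 -c "
from h import *
d=load('s9');cv2.imwrite('pics/s9z.png',cv2.resize(d['img'][180:340,190:350,::-1],None,fx=3.5,fy=3.5,interpolation=cv2.INTER_CUBIC))"
```

```text
21.35 [0.4864 0.0619 0.2049] [ 0.1 -0.1  0.3] 1.002 x [ 0.008 -0.009 -1.   ] y [ 0.009 -1.     0.009]
21.4 [0.4864 0.0632 0.2043] [-0.4  0.6  0.1] 1.002 x [ 0.007 -0.008 -1.   ] y [ 0.008 -1.     0.008]
```

View pics/w14.png

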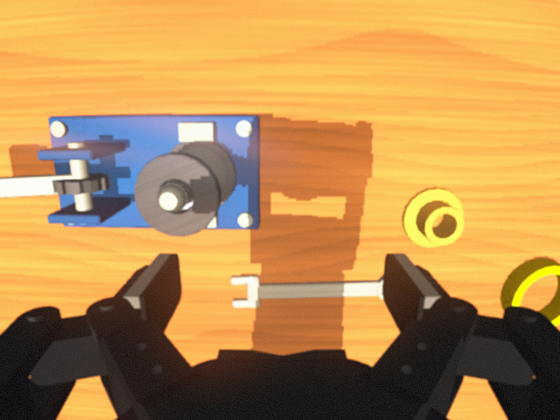

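View pics/s9z.png

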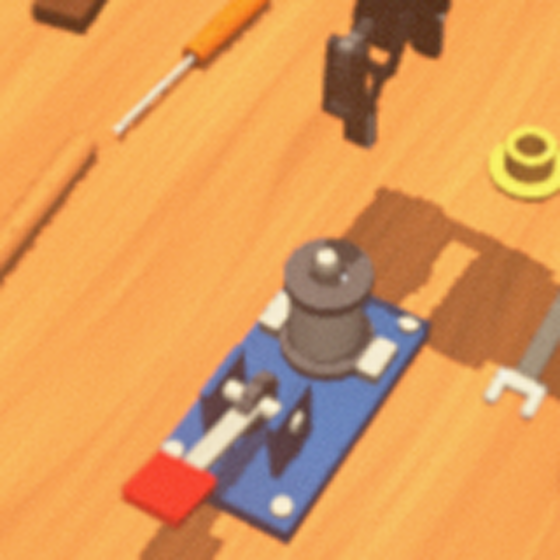

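{"api": "drive_tool", "payload": {"series": [[[0, 0.8, 0.2], [0, 0, 0]], [[0, 0.8, 0.2], [0, 0, 0]], [[0, 0.8, 0.2], [0, 0, 0]], [[0.4, 0.5, 0.1], [0, 0, 0]], [[0.8, 0.1, 0], [0, 0, 0]]]}}

```text
time: 21.9
eef_pos: [0.4579, -0.09, 0.151]
tcp_rot: [0.715, 0.001, -0.699, 0.009]
contact_force: [0.1, 0.1, -0.7]
opening: 0.997
```

{"api": "drive_tool", "payload": {"series": [[[0.4, 0, 0], [0, 0, 0]], [[0, 0, 0], [0, 0, 0]]]}}

```text
time: 22.1
eef_pos: [0.4552, -0.0891, 0.1254]
tcp_rot: [0.712, 0.002, -0.702, 0.007]
contact_force: [-0.9, 1.2, -0.4]
opening: 1.003
```

```bash
python3 st.py wrist w15; python3 -c "
from h import *
c=load('w14');print(onz(c,433,218,.008),onz(c,444,226.5,.032))"
```

```text
22.15 [ 0.4558 -0.0892  0.1265] [ 0.7  0.3 -0.3] 0.998 x [ 0.015 -0.007 -1.   ] y [ 0.012 -1.     0.008]
[ 0.44822029 -0.09414617  0.008     ] [ 0.44726681 -0.09463064  0.032     ]
```

View pics/w15.png

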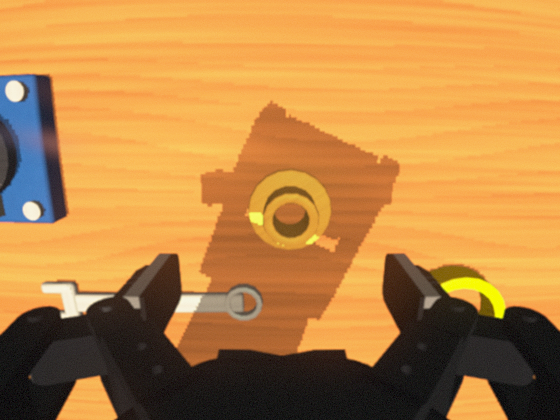

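```bash
python3 -c "
from h import *
c=load('w15');print(onz(c,290,210,.008),onz(c,291,219,.032))"
```

```text
[ 0.44841148 -0.09587577  0.008     ] [ 0.44883453 -0.09581628  0.032     ]
```

{"api": "drive_tool", "payload": {"series": [[[0.2, 0.13, 0.16], [0, -0.9, 0]], [[0.5, 0, 0], [0, 0, 0]], [[0.5, 0, 0], [0, 0, 0]], [[0.2, 0, 0], [0, 0, 0]], [[0, 0, 0], [0, 0, 0]]]}}

```text
time: 22.65
eef_pos: [0.4518, -0.0973, 0.0597]
tcp_rot: [0.709, 0.002, -0.705, 0.01]
contact_force: [-0.4, 0.6, 0.4]
opening: 1.001
```

```bash
python3 st.py wrist w16
```

```text
22.7 [ 0.4523 -0.0974  0.0604] [1.  0.6 0.2] 1.0 x [ 0.008 -0.013 -1.   ] y [ 0.017 -1.     0.013]
```

View pics/w16.png

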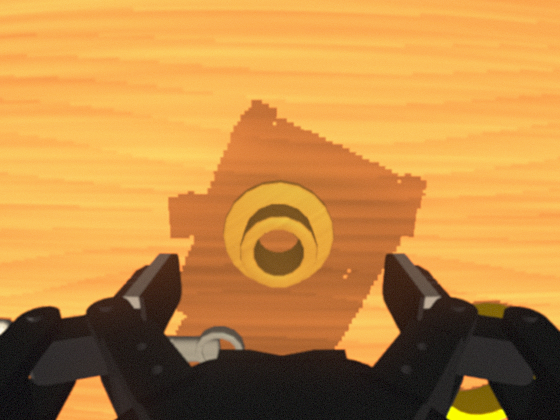

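```bash
python3 -c "
from h import *
c=load('w16');print(onz(c,279,252,.032),onz(c,278,234,.008))"
```

```text
[ 0.44856996 -0.0958835   0.032     ] [ 0.44925203 -0.09543912  0.008     ]
```

{"api": "drive_tool", "payload": {"series": [[[0.3, -0.03, 0.06], [0, -0.5, -0.7]], [[0.3, 0, 0.03], [0, 0, 0]], [[0.15, 0, 0.02], [0, 0, 0]], [[0, 0, 0], [0, 0, 0]]]}}

```text
time: 23.1
eef_pos: [0.4495, -0.0973, 0.0243]
tcp_rot: [0.709, 0.005, -0.705, 0.007]
contact_force: [0.0, 0.5, 0.6]
opening: 1.004
```

{"api": "drive_tool", "payload": {"series": [[[0.08, -0.02, 0.02], [0, 0, 0]], [[0, 0, 0], [0, 0, 0]]]}}

```text
time: 23.3
eef_pos: [0.449, -0.0965, 0.0206]
tcp_rot: [0.709, 0.005, -0.705, 0.007]
contact_force: [0.4, 0.3, 0.1]
opening: 0.998
```

{"api": "drive_tool", "payload": {"series": [[[0, 0, 0], [0, 0, 0]], [[0, 0, 0], [0, 0, 0]], [[0, 0, 0], [0, 0, 0]], [[0, 0, 0], [0, 0, 0]], [[0, 0, 0], [0, 0, 0]]], "grip": -1, "newtons": 60}}

```text
time: 23.8
eef_pos: [0.4503, -0.097, 0.0223]
tcp_rot: [0.71, 0.005, -0.704, 0.008]
contact_force: [0.1, 0.4, -1.9]
opening: 0.447
```

```bash
python3 st.py wrist w17
```

```text
23.85 [ 0.4504 -0.097   0.0223] [ 0.9 -0.4  0. ] 0.447 x [ 0.009 -0.004 -1.   ] y [ 0.018 -1.     0.004]
```

View pics/w17.png

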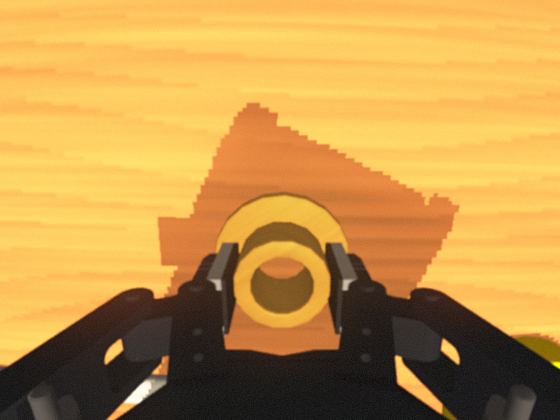

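```bash
python3 -c "
from h import *
c=load('w17');print(onz(c,283,284,.032))"
```

```text
[ 0.4495223 -0.0970155  0.032    ]
```

{"api": "drive_tool", "payload": {"series": [[[-0.4, 0, 0], [0, 0, 0]], [[-0.8, 0, 0], [0, 0, 0]], [[-0.9, 0, 0], [0, 0, 0]], [[-0.8, -0.1, -0.1], [0, 0, 0]], [[-0.3, -0.5, -0.2], [0, 0, 0]]]}}

```text
time: 24.35
eef_pos: [0.4584, -0.0651, 0.1808]
tcp_rot: [-0.705, -0.006, 0.709, -0.004]
contact_force: [1.8, 0.2, -1.9]
opening: 0.452
```

{"api": "drive_tool", "payload": {"series": [[[0, -0.8, -0.15], [0, 0, 0]], [[0, -0.8, -0.15], [0, 0, 0]], [[0, -0.8, -0.15], [0, 0, 0]], [[0, -0.8, -0.15], [0, 0, 0]], [[0, -0.5, -0.1], [0, 0, 0]]]}}

```text
time: 24.85
eef_pos: [0.4926, 0.1256, 0.1835]
tcp_rot: [0.707, 0.003, -0.707, 0.003]
contact_force: [0.5, -0.9, -3.2]
opening: 0.444
```

{"api": "drive_tool", "payload": {"series": [[[0, -0.2, 0], [0, 0, 0]], [[0, 0, 0], [0, 0, 0]]]}}

```text
time: 25.05
eef_pos: [0.4913, 0.1385, 0.1818]
tcp_rot: [-0.706, -0.005, 0.708, -0.005]
contact_force: [-0.8, 0.4, -1.9]
opening: 0.451
```

```bash
python3 st.py
```

```text
25.05 [0.4913 0.1385 0.1818] [-0.8  0.4 -1.9] 0.451 x [-0.003 -0.    -1.   ] y [ 0.014 -1.    -0.   ]
```

Now shift x by +4 mm and lower to just above the tip.

{"api": "drive_tool", "payload": {"series": [[[0.2, 0, -0.05], [0, 0, 0]], [[0.3, 0, 0], [0, 0, 0]], [[0.1, 0, 0], [0, 0, 0]], [[0, 0, 0], [0, 0, 0]]]}}

```text
time: 25.45
eef_pos: [0.4928, 0.1344, 0.1482]
tcp_rot: [-0.705, -0.003, 0.709, -0.004]
contact_force: [0.6, 0.3, -2.6]
opening: 0.444
```

```bash
python3 st.py wrist w18;python3 st.py side s10; python3 -c "
from h import *
d=load('w18');cv2.imwrite('pics/w18z.png',cv2.resize(d['img'][150:350,180:380,::-1],None,fx=3,fy=3,interpolation=cv2.INTER_CUBIC))
d=load('s10');cv2.imwrite('pics/s10z.png',cv2.resize(d['img'][180:340,190:350,::-1],None,fx=3.5,fy=3.5,interpolation=cv2.INTER_CUBIC))"
```

```text
25.5 [0.4928 0.1344 0.1484] [-0.3 -1.4 -3. ] 0.446 x [-0.006 -0.002 -1.   ] y [ 0.01  -1.     0.002]
25.55 [0.4933 0.1347 0.1491] [-0.3 -0.4 -3. ] 0.448 x [-0.005 -0.002 -1.   ] y [ 0.011 -1.     0.002]
```

View pics/w18z.png

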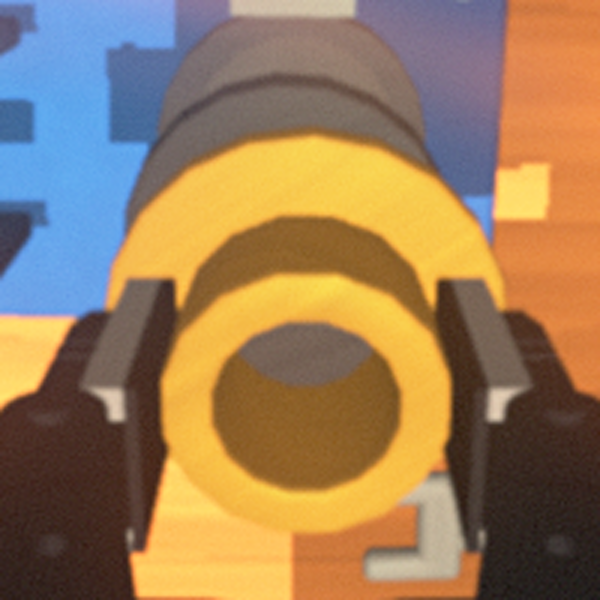

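View pics/s10z.png

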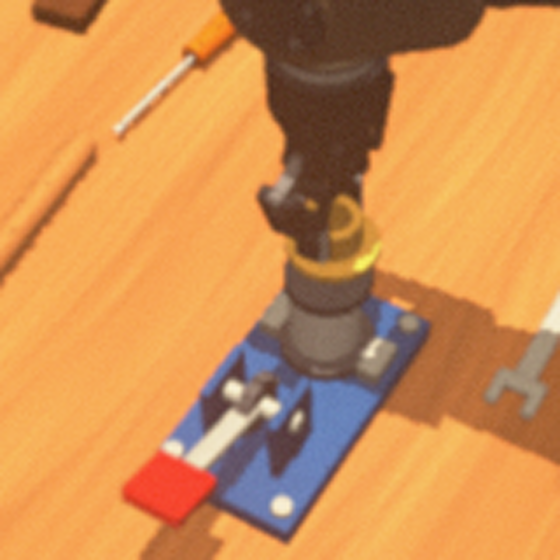

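{"api": "drive_tool", "payload": {"series": [[[0, -0.07, -0.04], [0, 0, 0]], [[0.08, 0, 0], [0, 0, 0]], [[0.08, 0, 0], [0, 0, 0]], [[0, 0, 0], [0, 0, 0]]]}}

```text
time: 25.95
eef_pos: [0.4968, 0.138, 0.1425]
tcp_rot: [-0.707, -0.003, 0.707, -0.004]
contact_force: [0.1, 0.1, -2.5]
opening: 0.453
```

{"api": "drive_tool", "payload": {"series": [[[0.1, 0, 0.02], [0, 0, 0]], [[0.1, 0, 0], [0, 0, 0]], [[0, 0, 0], [0, 0, 0]]]}}

```text
time: 26.25
eef_pos: [0.4957, 0.1381, 0.1317]
tcp_rot: [-0.707, -0.003, 0.707, -0.004]
contact_force: [0.1, 0.6, -3.3]
opening: 0.446
```

{"api": "drive_tool", "payload": {"series": [[[0.08, 0, 0], [0, 0, 0]], [[0.08, 0, 0], [0, 0, 0]], [[0.05, 0, 0], [0, 0, 0]]]}}

```text
time: 26.55
eef_pos: [0.4965, 0.1382, 0.1242]
tcp_rot: [-0.707, -0.003, 0.707, -0.004]
contact_force: [-9.9, -0.5, 20.9]
opening: 0.448
```

Contact at exactly the expected height. Release.

{"api": "drive_tool", "payload": {"series": [[[-0.02, 0, 0.02], [0, 0, 0]], [[0, 0, 0], [0, 0, 0]], [[0, 0, 0], [0, 0, 0]], [[0, 0, 0], [0, 0, 0]], [[-0.2, 0, 0], [0, 0, 0]]], "grip": 0.7}}

```text
time: 27.05
eef_pos: [0.4961, 0.1383, 0.1358]
tcp_rot: [0.707, 0.003, -0.707, 0.004]
contact_force: [-0.4, 0.6, -0.2]
opening: 0.85
```

{"api": "drive_tool", "payload": {"series": [[[-0.6, 0, 0], [0, 0, 0]], [[-0.8, 0, 0], [0, 0, 0]], [[-0.4, 0.4, 0], [0, 0, 0]], [[0, 0.8, 0], [0, 0, 0]], [[0, 0.3, 0], [0, 0, 0]]]}}

```text
time: 27.55
eef_pos: [0.4975, 0.0631, 0.2335]
tcp_rot: [0.709, 0.004, -0.706, 0.007]
contact_force: [-0.1, 0.8, -1.0]
opening: 0.853
```

{"api": "drive_tool", "payload": {"series": [[[0, 0, 0], [0, 0, 0]], [[0, 0, 0], [0, 0, 0]]]}}

```text
time: 27.75
eef_pos: [0.498, 0.0617, 0.2353]
tcp_rot: [0.709, 0.003, -0.705, 0.005]
contact_force: [-0.3, 0.2, 0.3]
opening: 0.852
```

```bash
python3 st.py wrist w19; python3 st.py side s11; python3 st.py top t1; python3 -c "
from h import *
d=load('s11');a=cv2.resize(d['img'][180:340,190:350,::-1],(400,400),interpolation=cv2.INTER_CUBIC)
d=load('w19');b=cv2.resize(d['img'][50:300,50:300,::-1],(400,400),interpolation=cv2.INTER_CUBIC)
cv2.imwrite('pics/f.png',np.hstack([a,b]))"
```

```text
27.8 [0.4981 0.0619 0.2353] [ 1.2 -0.1  0.5] 0.852 x [ 0.007 -0.003 -1.   ] y [ 0.013 -1.     0.003]
27.85 [0.4979 0.0622 0.235 ] [-0.4 -0.7  0.3] 0.851 x [ 0.006 -0.003 -1.   ] y [ 0.013 -1.     0.003]
27.9 [0.4978 0.0624 0.2347] [ 0.1 -0.2 -0.4] 0.845 x [ 0.006 -0.003 -1.   ] y [ 0.014 -1.     0.003]
```

View pics/f.png

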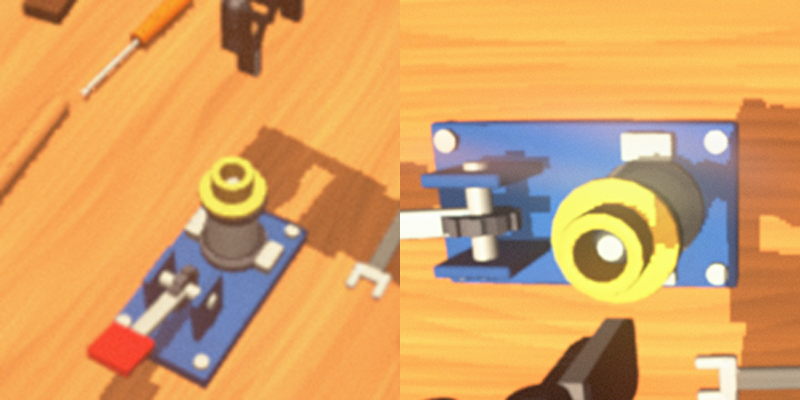

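View pics/t1.png

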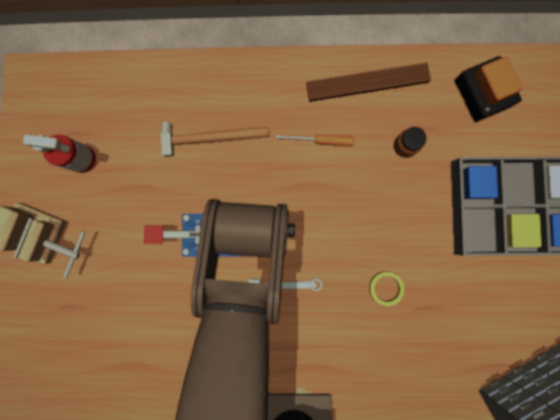

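The stack is complete and square. The bolt tip shows inside the bushing bore (about 610,248 in the right crop), the lever is up, and the bystanders haven't moved. Handing in.

```bash
python3 -c "
from h import *
print(ctrl.get_state()['contact_force'], ctrl.sign_off())"
```

```text
the job is handed in; nothing more can be done
[ 0.07064735 -0.2349468  -0.42356763] None
```

I handed the job in at about 28 s of the 72 s allowed. The lever was pressed to its stop twice and sprang back up fully each time. The spacer, washer and bushing (flange down) are then threaded on the bolt in that order.

- **Seating:** each part met resistance within about 1 mm of the height I expected. The last side and wrist pictures show a square stack, with the bolt tip visible inside the bushing's bore.
- **Clear of contact:** the lever is up and the bystanders look unmoved. The gripper is clear, with about 0.5 N of residual force reading.
- **High force on the first press:** I pressed too hard and the tool read about 91 N upwards, about 102 N in total. That is under the 120 N wrist limit. It is above the 40 N limit for the arm or gripper body, but only the fingertips were on the pad. The second press reached about 54 N upwards.
- **Camera disagreement:** the views differed by up to about 3 mm on positions, within the fit's slack.

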